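# Set out the pastry board

## Task

Get the pastry board ready: take the butter dish's lid off the board and put it on its dish, squarely and inside the dish's rim, and lay the grey rolling pin lengthways along the middle of the board between the two carved lines. Stand the copper cutter upright in the carved ring in front of the pin (the robot's side), the blue ramekin in the ring behind the pin on the left and the white ramekin in the ring behind the pin on the right (left and right as seen from the robot), each centred on its place. Leave the mug and the jar where they are.

Things in the scene. Friction and masses are not known exactly. Their poses are not given: they have to be found in the camera images.
- board: Fixed pale wooden board, 230 (x) x 300 (y) mm, top 18 mm above its origin (centre of underside). x points away from the robot, y to its left. Dark marks level with the top, in its frame, mm: lines along y at x = -27 and 27 (pin between them, middle at 0, 0); rings 72 mm wide centred at (x, y) = (-68, 0) front, (68, 68) behind left, (68, -68) behind right.
- dish: Fixed white ceramic butter dish base, 150 (x) x 100 (y) mm, blue line on its long rims; origin at the centre of its underside. Flat inner floor 140 x 90 mm, 6 mm high, inside a rim 5 mm thick and 12 mm high. The lid belongs centred on that floor, long side along x, either way round.
- lid_grip (a point): Loose white ceramic butter dish lid, 110 (x) x 66 (y) mm: box open below, flat top 42 mm above its lower edge, on it a blue bar knob 36 mm long (x), 14 mm thick (y), its top 71 mm above the lower edge. This point: on the knob, over the lid's centre, 62 mm above the lower edge. Starts near the middle of the board. 0.22 kg.
- pin_mid (a point): Loose grey silicone rolling pin lying along its x, 220 mm long with wooden handles. Barrel 38 mm diameter, 150 mm long; at each end a black six-sided collar 12 mm thick, 44 mm across flats, 51 across corners (it does not roll), then a handle 20 mm thick, 23 mm long. This point: middle of the barrel, on its axis, 22 mm above what it lies on. 0.32 kg.
- cutter_mid (a point): Round copper-coloured pastry cutter, loose: an open tube 54 mm outer diameter, 3.5 mm wall, 42 mm high, standing upright on the counter. This point is its centre, 21 mm above its foot; z up. About 0.06 kg.
- blue_mid (a point): Dark blue straight-sided ramekin, loose: open round pot 58 mm outer diameter, 4 mm wall, 42 mm high, standing upright on the counter. This point is its centre, 21 mm above its foot; z up. About 0.12 kg.
- white_mid (a point): White straight-sided ramekin, loose, same shape and size as the blue one (58 mm diameter, 42 mm high), standing on the counter. This point is its centre, 21 mm above its foot; z up. About 0.12 kg.
- mug: Bystander: yellow mug, 80 mm diameter, 90 mm high, with a handle; origin at the centre of its foot. To be left alone.
- jar: Bystander: amber glass jar with a green lid, 66 mm diameter, 100 mm high; origin at the centre of its foot. To be left alone.
Mind the look-alikes: they are no part of the job. Of the things shaped like the part that bears cutter_mid, the copper one is meant.

How it is judged:
By the outcome, as a careful person would: the job done as asked, in the order asked, and still so for the second after the job is handed in, with the robot touching nothing.
It also fails if it takes over 138 s, if anything falls off the work surface, if the arm or the gripper's body presses on something with over 40 N, if the wrist force passes 120 N, or if a joint passes its speed limit or range.

## Robot

A 7-joint arm with a two-finger parallel gripper is mounted at the origin on the work surface. World frame = base frame: x ahead of the robot, y to its left, z up, the work surface at z = 0. Lengths are in m, angles in rad, forces in N, time in s.
With the tool pointing down it reaches from about 0.4 to 0.875 m from the base axis. Payload 4.4 kg.
Tool frame: the origin (TCP) lies between the finger pads; the fingertips stand 14 mm ahead of it and the grasp point (between the pads) lies 5 mm behind it; z points along the fingers, y is the line along which they close (so a half turn about z gives the same grasp; the last joint's range is limited). The gripper opens to 85 mm and grips with 20 to 120 N. Pads are 22 mm wide; open, the fingers measure 114 mm over their backs; the gripper's body (76 mm by 85 mm) begins 54 mm behind the grasp point. The pads swing forward as they close: fully open they stand 13 mm farther back than shut.
Start: joints at [-1.262, 0.628, 0.038, 1.517, -0.027, 0.996, -0.02], TCP at [0.238, 0.605, 0.245] pointing down, gripper open.
Joint ranges: [-3.06, 3.06], [-0.37, 2.12], [-1.25, 1.32], [0.18, 2.47], [-1.1, 4.24], [0.23, 1.98], [-2.94, 2.94]. Speed limits (rad/s): [2.57, 2.57, 3.14, 3.14, 3.14, 3.14, 3.14].

## Interface

Orientations are given as a rotation vector (axis times angle).
In Python, from rig import manip gives the robot as it stands. The module is installed in compiled form; this text tells all that it offers.
- The arm moves only by the tool servo_tool, never from a script. Its argument "rows" is a list of rows, each an object with "delta_pos": the shift along the tool's x, y, z in mm, a list of three; "yaw": the turn about the tool's z in degrees; "fingers": the closure, from -1 (fully open) to 1 (shut). A call has 1 to 20 rows; each row shifts and turns the commanded pose from where the row before left it, along the tool's axes as they then stand; what a row does not reach is not made up. A row lasts 1/12 s, in which the tool goes at most 41.7 mm and 7.16 degrees, less where a joint would pass 70% of its speed; a pose out of reach is approached as far as the arm can. A call with a gripper value outside its range is refused whole. The fingers move at their own pace and stop on an object; "squeeze" is the grip in N (left out, the last holds). Time passes only in rows, so rows that do not move let the fingers close. It gives the time, the measured TCP pose, the force, the opening and the grip force at its end, in the units of the state.
- manip.get_obs(): the state, without advancing time (a new reading comes with each control period).
- manip.grab_frame(name): name is "scene" or "top" or "wrist"; returns a dict with "image" (480x640x3 uint8, blue, green, red), "z_map" (480x640 float32, m along the optical axis (not along the pixel's ray), 0 where there is no reading), "mtx" (3x3 intrinsics, pixels), "world_to_cam" (4x4, takes a point from world to camera coordinates); the wrist camera has in their place "hand_eye" (4x4, takes a point from camera to tool coordinates, whose origin is the TCP and whose axes are the flange's). Camera axes: x right, y down, z forward; pixel columns grow to the right and rows downward; lengths in m; the calibration is good to about 2 mm. A picture is of the moment at which its call begins: read the wrist's pose just before it.
- manip.hand_in(): hands the job in; it is judged then, once.
The state is a dict: "t": time; "joint_positions": joint angles; "qd": joint speeds; "effort": joint torques, N m; "ee_pos": TCP position; "tcp_rot": TCP orientation; "contact_force": force on the tool from outside, world axes, zero at the start; "moment": the same for the moment, N m; "finger_gap": finger opening in m; "grasp_force": force on a finger pad.
Only numpy, scipy, OpenCV 4.12 (cv2) and the standard library are available. Lean on these libraries where they do the work, as an engineer would, in place of code of your own. Each camera call takes 0.05 s, during which the arm holds its last target. There are 200 camera calls.

## Working session

There is one attempt and no reset: what is moved stays moved. The work goes in short steps, Python scripts to look and compute and a tool call to move; the robot and the scene stay as the last step left them, time stands still between calls to the robot, and variables do not carry over. Pictures are saved under pics/ and viewed, at most 14 in all, crops included, and the job is handed in when it is done.

Besides the shell and the picture viewer there is one more tool, called after "Emit:" by a JSON object that holds its "fn" and its "kwargs". servo_tool: Moves the arm, as the interface text tells. Its arguments: {"type":"object","properties":{"rows":{"type":"array","items":{"type":"object","properties":{"delta_pos":{"type":"array","items":{"type":"number"}},"yaw":{"type":"number"},"fingers":{"type":"number"}}}},"squeeze":{"type":"number"}},"required":["rows"]}

```bash
mkdir -p pics; cat > h.py <<'E'
import numpy as np, cv2
from rig import manip
from scipy.spatial.transform import Rotation as R
def grab(n):
    o=manip.get_obs(); f=manip.grab_frame(n)
    if n=='wrist':
        T=np.eye(4);T[:3,:3]=R.from_rotvec(o['tcp_rot']).as_matrix();T[:3,3]=o['ee_pos']
        f['c2w']=T@f['hand_eye']
    else: f['c2w']=np.linalg.inv(f['world_to_cam'])
    z=f['z_map'];v,u=np.mgrid[:480,:640];K=f['mtx']
    P=np.stack([(u-K[0,2])/K[0,0]*z,(v-K[1,2])/K[1,1]*z,z],-1)
    f['P']=P@f['c2w'][:3,:3].T+f['c2w'][:3,3]; f['P'][z==0]=np.nan
    return f
E
python3 - <<'E'
from h import *
for n in('top','scene'):
    f=grab(n);cv2.imwrite(f'pics/{n}0.png',f['image']);np.savez(f'{n}0.npz',P=f['P'],im=f['image'],K=f['mtx'],T=f['c2w'])
    print(n,f['c2w'].round(3).tolist())
o=manip.get_obs();print(o)
print(R.from_rotvec(o['tcp_rot']).as_matrix().round(3))
E
```

```text
top [[-0.003, -0.987, 0.163, 0.302], [-1.0, 0.006, 0.017, 0.003], [-0.018, -0.163, -0.986, 1.245], [0.0, 0.0, 0.0, 1.0]]
scene [[-0.659, 0.548, -0.516, 1.239], [0.752, 0.494, -0.437, 0.637], [0.015, -0.676, -0.737, 1.108], [0.0, 0.0, 0.0, 1.0]]
{'t': 0.1, 'joint_positions': array([-1.26180064,  0.62926932,  0.03841667,  1.51828048, -0.02700986,
        0.99631127, -0.02001347]), 'qd': array([-1.21771581e-03, -9.43266178e-04,  1.09050410e-03, -8.45914042e-05,
       -2.79019068e-03, -4.06833187e-04,  5.63894343e-04]), 'effort': array([ 3.16849255e-03, -5.64522922e+01,  1.23065528e+00, -1.93972421e+01,
        1.12934524e-02,  5.36084350e-03,  2.09101302e-05]), 'ee_pos': array([0.23770673, 0.60438586, 0.24446636]), 'tcp_rot': array([-5.85220300e-01, -3.08626448e+00,  2.70131097e-03]), 'contact_force': array([-9.96255282e-01, -3.97688958e-04,  5.04367853e-01]), 'moment': array([-0.03910921,  0.02034368,  0.0160701 ]), 'grasp_force': 0.0, 'finger_gap': 0.0853124911676534}
[[-0.931  0.366 -0.001]
 [ 0.366  0.931 -0.002]
 [ 0.    -0.002 -1.   ]]
```

View pics/top0.png

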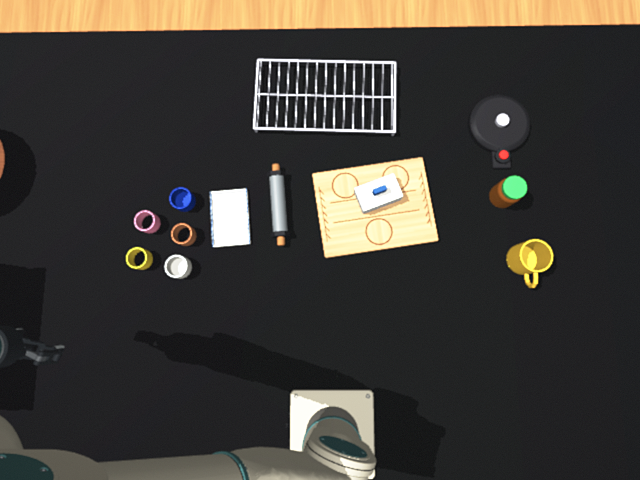

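View pics/scene0.png

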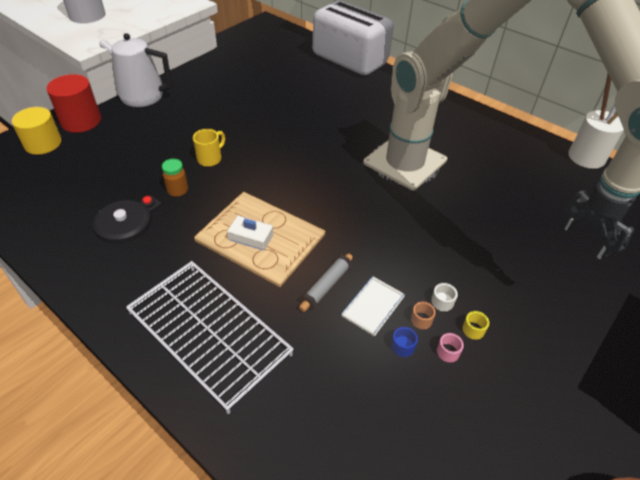

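The top view shows the board at about (375,207), the lid at (379,193), the pin at (279,205) and the dish at (230,218). The candidates for the cutter are the ring-shaped things: blue (181,198), pink (147,222), copper/brown-orange (183,234), yellow (139,258) and white (178,266). The copper one at (183,234) fits by colour. I'll confirm it in an enlarged crop and measure everything.

```bash
python3 - <<'E'
from h import *
d=np.load('top0.npz');P=d['P'];im=d['im']
cv2.imwrite('pics/crop1.png',cv2.resize(im[150:290,110:310],(800,560),interpolation=cv2.INTER_CUBIC))
def rep(name,m):
    p=P[m];p=p[~np.isnan(p).any(1)]
    r=cv2.minAreaRect((p[:,:2]*1000).astype(np.float32))
    print(name,len(p),'c',np.round(r[0],1),'size',np.round(r[1],1),'ang',round(r[2],1),'z',np.percentile(p[:,2],[5,50,95]).round(4),'mean',p.mean(0).round(4))
def box(u0,u1,v0,v1):
    m=np.zeros((480,640),bool);m[v0:v1,u0:u1]=1;return m
Z=P[...,2]
print('counter z',np.nanmedian(Z[300:320,350:500]))
rep('board',box(305,445,150,265)&(Z>.01)&(Z<.026))
rep('lid',box(345,415,165,220)&(Z>.035)&(Z<.2))
rep('lidtop',box(345,415,165,220)&(Z>.05)&(Z<.067))
rep('knob',box(345,415,165,220)&(Z>.075)&(Z<.1))
rep('pin',box(262,298,155,255)&(Z>.008))
rep('pinhi',box(262,298,155,255)&(Z>.03))
rep('dish',box(203,258,180,255)&(Z>.003))
rep('dishrim',box(203,258,180,255)&(Z>.009))
for n,(u,v) in dict(blue=(181,198),copper=(183,234),white=(178,266),pink=(147,222),yellow=(139,258)).items():
    m=box(u-17,u+17,v-17,v+17);rep(n,m&(Z>.012)); rep(n+'rim',m&(Z>.036)); print(im[v-12:v+12,u-12:u+12].reshape(-1,3)[(Z[v-12:v+12,u-12:u+12]>.036).ravel()].mean(0).round())
rep('jar',box(480,535,165,215)&(Z>.02));rep('mug',box(500,560,230,295)&(Z>.02))
rep('pan',box(460,535,85,170)&(Z>.01)); rep('rack',box(245,405,50,140)&(Z>.005))
E
```

```text
counter z 0.00015835299087130217
board 8411 c [ 583.7 -115.1] size [289.4 300.7] ang 8.3 z [0.0139 0.0181 0.0221] mean [ 0.56   -0.1152  0.0181]
lid 1158 c [ 596.7 -124.8] size [ 67.2 111.4] ang 19.8 z [0.0486 0.0599 0.0873] mean [ 0.5937 -0.1232  0.061 ]
lidtop 991 c [ 597.  -124.8] size [ 66.9 111.2] ang 20.2 z [0.0553 0.0597 0.0636] mean [ 0.5951 -0.1238  0.0597]
knob 90 c [ 596.6 -124.1] size [14.4 35.4] ang 20.5 z [0.0791 0.0881 0.0917] mean [ 0.5957 -0.124   0.0873]
pin 1120 c [574.3 137.2] size [219.5  50.7] ang 4.5 z [0.025  0.0374 0.0446] mean [0.5712 0.1358 0.0361]
pinhi 925 c [573.3 137.6] size [217.3  41.1] ang 5.2 z [0.0311 0.0386 0.0448] mean [0.5726 0.1363 0.0382]
dish 2149 c [545.9 269.2] size [203.6 146.8] ang 0.6 z [0.0034 0.0065 0.0123] mean [0.5431 0.2679 0.0069]
dishrim 440 c [542.  267.5] size [150.4 100.6] ang 4.8 z [0.0091 0.0106 0.0149] mean [0.5415 0.267  0.0112]
blue 264 c [587.8 391.6] size [57.6 56.6] ang 87.5 z [0.0141 0.0349 0.044 ] mean [0.5888 0.3918 0.0319]
bluerim 124 c [588.2 391.8] size [57.1 56. ] ang 88.5 z [0.0369 0.0411 0.0451] mean [0.5887 0.
[... 684 characters left out ...]
5 0.4826 0.0408]
[195. 165. 223.]
yellow 251 c [431.8 496.7] size [52.6 53.4] ang 4.9 z [0.0143 0.0341 0.0445] mean [0.4317 0.4973 0.0323]
yellowrim 116 c [431.9 497.6] size [52.1 52.2] ang 86.5 z [0.0372 0.0417 0.0458] mean [0.4322 0.4986 0.0415]
[ 82. 214. 221.]
jar 790 c [ 594.6 -452.9] size [61.8 61.4] ang 75.0 z [0.0306 0.0966 0.103 ] mean [ 0.5905 -0.4469  0.0817]
mug 980 c [ 416.  -505.2] size [105.4  79.4] ang 30.4 z [0.024  0.0628 0.0907] mean [ 0.4202 -0.4993  0.0607]
pan 3026 c [ 781.9 -468. ] size [193.7 164.2] ang 31.4 z [0.0149 0.025  0.0324] mean [ 0.7836 -0.4568  0.0248]
rack 2317 c [891.8  17.4] size [444.1 263.8] ang 89.3 z [0.0057 0.0257 0.0304] mean [0.8786 0.0127 0.024 ]
```

View pics/crop1.png

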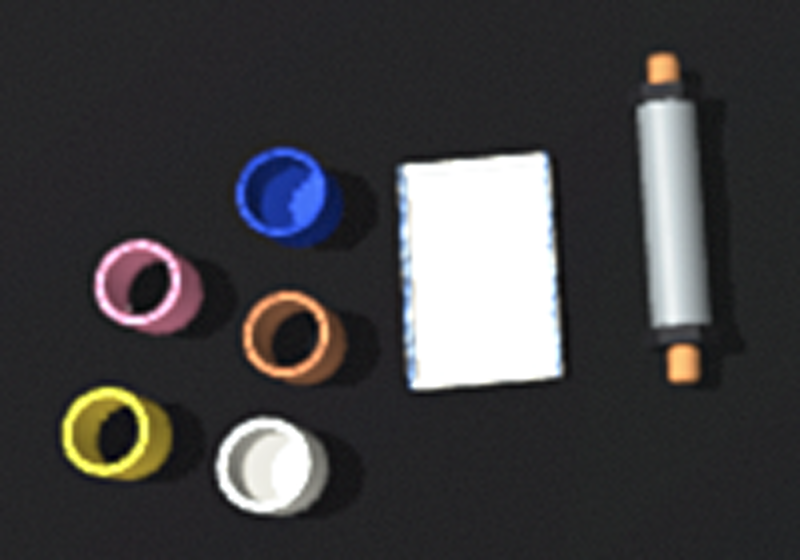

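The crop confirms the copper cutter at crop pixel (287,335), with yellow, pink, white and blue around it. Next I'll get the board pose and compute the first move.

```bash
cat >> h.py <<'E'
def psi():
    m=R.from_rotvec(manip.get_obs()['tcp_rot']).as_matrix();return np.degrees(np.arctan2(m[1,0],m[0,0]))
def go(x,y,z,ps):
    """prints yaw needed, and the deltas (mm) in the tool frame AFTER the yaw"""
    o=manip.get_obs();p=psi();dy=(p-ps+90)%180-90;n=np.radians(p-dy)
    d=(np.array([x,y,z])-o['ee_pos'])*1000;c,s=np.cos(n),np.sin(n)
    print('t',round(o['t'],1),'psi',round(p,1),'yaw',round(dy,1),'d',np.round([c*d[0]+s*d[1],s*d[0]-c*d[1],-d[2]],1),'q1,q7',o['joint_positions'][[0,6]].round(2),'pos',o['ee_pos'].round(4),'F',o['contact_force'].round(1),'gap',round(o['finger_gap'],4),round(o['grasp_force'],1))
def b2w(B,x,y):
    c,s=np.cos(np.radians(B[2])),np.sin(np.radians(B[2]));return B[0]+(c*x-s*y)/1000,B[1]+(s*x+c*y)/1000
E
python3 - <<'E'
from h import *
d=np.load('top0.npz');P=d['P'];im=d['im'];Z=P[...,2]
m=np.zeros((480,640),np.uint8);m[150:265,305:445]=((Z>.01))[150:265,305:445]
m=cv2.morphologyEx(m,cv2.MORPH_OPEN,np.ones((9,9)))
u,v=np.meshgrid(range(640),range(480));K=d['K'];T=d['T']
# project mask pixels on the plane z=.018
r=np.stack([(u-K[0,2])/K[0,0],(v-K[1,2])/K[1,1],np.ones_like(u)],-1)@T[:3,:3].T
W=T[:3,3]+r*((.018-T[2,3])/r[...,2])[...,None]
print(cv2.minAreaRect((W[m>0][:,:2]*1000).astype(np.float32)))
go(.5967,-.1245,.13,110.5)
E
```

```text
((567.0440673828125, -116.6466064453125), (229.67979431152344, 298.8685302734375), 8.277423858642578)
t 0.1 psi 158.5 yaw 48.0 d [-808.4   81.   114.5] q1,q7 [-1.26 -0.02] pos [0.2377 0.6044 0.2445] F [-1.  -0.   0.5] gap 0.0853 0.0
```

Emit:
{"fn": "servo_tool", "kwargs": {"rows": [{"yaw": 6.9,"fingers": -1},{"yaw": 6.9},{"yaw": 6.9},{"yaw": 6.9},{"yaw": 6.8},{"yaw": 6.8},{"yaw": 6.8},{"delta_pos": [-32,3.2,0]},{"delta_pos": [-32,3.2,0]},{"delta_pos": [-32,3.2,0]},{"delta_pos": [-32,3.2,0]},{"delta_pos": [-32,3.2,0]},{"delta_pos": [-32,3.2,0]},{"delta_pos": [-32,3.2,0]},{"delta_pos": [-32,3.2,0]},{"delta_pos": [-32,3.2,0]},{"delta_pos": [-32,3.2,0]},{"delta_pos": [-32,3.2,0]},{"delta_pos": [-32,3.2,0]},{"delta_pos": [-32,3.2,0]}]}}

```text
invalid input at $.rows[0]: expected keys delta_pos, yaw, fingers
```

Emit:
{"fn": "servo_tool", "kwargs": {"rows": [{"delta_pos": [-32,3.2,0]},{"delta_pos": [-32,3.2,0]},{"delta_pos": [-32,3.2,0]},{"delta_pos": [-32,3.2,0]},{"delta_pos": [-32,3.2,0]},{"delta_pos": [-32,3.2,0]},{"delta_pos": [-32,3.2,0]},{"delta_pos": [-32,3.2,0]},{"delta_pos": [-32,3.2,0]},{"delta_pos": [-32,3.2,0]},{"delta_pos": [-32,3.2,0]},{"delta_pos": [-20,2,0]},{"delta_pos": [0,0,0]},{"delta_pos": [0,0,0]}]}}

```text
invalid input at $.rows[0]: expected keys delta_pos, yaw, fingers
```

```bash
python3 - <<'E'
from h import *
go(.5967,-.1245,.079,110.5)
f=grab('wrist');cv2.imwrite('pics/w1.png',f['image'])
P=f['P'];Z=P[...,2]
for a,b in((.05,.067),(.08,.1)):
    p=P[(Z>a)&(Z<b)];p=p[(abs(p[:,0]-.597)<.08)&(abs(p[:,1]+.124)<.08)]
    if len(p)>20:print(len(p),cv2.minAreaRect((p[:,:2]*1000).astype(np.float32)),np.median(p,0))
E
```

```text
t 0.1 psi 158.5 yaw 48.0 d [-808.4   81.   165.5] q1,q7 [-1.26 -0.02] pos [0.2377 0.6044 0.2445] F [-1.  -0.   0.5] gap 0.0853 0.0
```

View pics/w1.png

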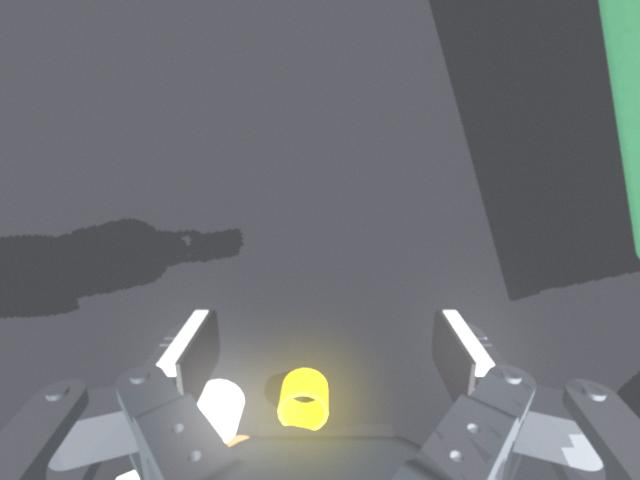

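The move was refused because every row needs all its keys, so nothing has moved. The wrist view shows the fingers at (190,370) and (465,370), with the yellow cutter at (303,400). I'll resend with complete rows.

Emit:
{"fn": "servo_tool", "kwargs": {"rows": [{"delta_pos": [0,0,0],"yaw": 6.9,"fingers": -1},{"delta_pos": [0,0,0],"yaw": 6.9,"fingers": -1},{"delta_pos": [0,0,0],"yaw": 6.9,"fingers": -1},{"delta_pos": [0,0,0],"yaw": 6.9,"fingers": -1},{"delta_pos": [0,0,0],"yaw": 6.8,"fingers": -1},{"delta_pos": [0,0,0],"yaw": 6.8,"fingers": -1},{"delta_pos": [0,0,0],"yaw": 6.8,"fingers": -1},{"delta_pos": [-32,3.2,0],"yaw": 0,"fingers": -1},{"delta_pos": [-32,3.2,0],"yaw": 0,"fingers": -1},{"delta_pos": [-32,3.2,0],"yaw": 0,"fingers": -1},{"delta_pos": [-32,3.2,0],"yaw": 0,"fingers": -1},{"delta_pos": [-32,3.2,0],"yaw": 0,"fingers": -1},{"delta_pos": [-32,3.2,0],"yaw": 0,"fingers": -1},{"delta_pos": [-32,3.2,0],"yaw": 0,"fingers": -1},{"delta_pos": [-32,3.2,0],"yaw": 0,"fingers": -1},{"delta_pos": [-32,3.2,0],"yaw": 0,"fingers": -1},{"delta_pos": [-32,3.2,0],"yaw": 0,"fingers": -1},{"delta_pos": [-32,3.2,0],"yaw": 0,"fingers": -1},{"delta_pos": [-32,3.2,0],"yaw": 0,"fingers": -1},{"delta_pos": [-32,3.2,0],"yaw": 0,"fingers": -1}]}}

```text
t: 1.82
ee_pos: [0.423, 0.2284, 0.2453]
tcp_rot: [-1.79, -2.582, 0.0]
contact_force: [-0.2, 0.4, -0.1]
finger_gap: 0.0854
grasp_force: 0.0
```

Emit:
{"fn": "servo_tool", "kwargs": {"rows": [{"delta_pos": [-32,3.2,0],"yaw": 0,"fingers": -1},{"delta_pos": [-32,3.2,0],"yaw": 0,"fingers": -1},{"delta_pos": [-32,3.2,0],"yaw": 0,"fingers": -1},{"delta_pos": [-32,3.2,0],"yaw": 0,"fingers": -1},{"delta_pos": [-32,3.2,0],"yaw": 0,"fingers": -1},{"delta_pos": [-32,3.2,0],"yaw": 0,"fingers": -1},{"delta_pos": [-32,3.2,0],"yaw": 0,"fingers": -1},{"delta_pos": [-32,3.2,0],"yaw": 0,"fingers": -1},{"delta_pos": [-32,3.2,0],"yaw": 0,"fingers": -1},{"delta_pos": [-32,3.2,0],"yaw": 0,"fingers": -1},{"delta_pos": [-32,3.2,0],"yaw": 0,"fingers": -1},{"delta_pos": [-20,2,0],"yaw": 0,"fingers": -1},{"delta_pos": [0,0,0],"yaw": 0,"fingers": -1},{"delta_pos": [0,0,0],"yaw": 0,"fingers": -1}]}}

```text
t: 2.98
ee_pos: [0.5877, -0.1067, 0.2448]
tcp_rot: [-1.793, -2.579, 0.001]
contact_force: [0.1, 0.3, -0.6]
finger_gap: 0.0854
grasp_force: 0.0
```

```bash
python3 - <<'E'
from h import *
go(.5967,-.1245,.079,110.5)
f=grab('wrist');cv2.imwrite('pics/w1.png',f['image'])
P=f['P'];Z=P[...,2]
for a,b in((.05,.067),(.08,.1)):
    p=P[(Z>a)&(Z<b)];p=p[(abs(p[:,0]-.597)<.08)&(abs(p[:,1]+.124)<.08)]
    if len(p)>20:print(len(p),cv2.minAreaRect((p[:,:2]*1000).astype(np.float32)),np.median(p,0))
E
```

```text
t 3.0 psi 110.4 yaw -0.1 d [-19.8   2.1 165.8] q1,q7 [-0.06  0.68] pos [ 0.5877 -0.1067  0.2448] F [ 0.1  0.3 -0.6] gap 0.0854 0.0
7890 ((599.4061889648438, -123.09750366210938), (66.07308197021484, 109.98080444335938), 20.5927791595459) [ 0.59631279 -0.11506401  0.06229998]
727 ((599.1929321289062, -122.88986206054688), (13.37423324584961, 35.732120513916016), 20.6823787689209) [ 0.59854868 -0.12136707  0.09090873]
```

Emit:
{"fn": "servo_tool", "kwargs": {"rows": [{"delta_pos": [-10,2,20],"yaw": 0,"fingers": -1},{"delta_pos": [-9.6,1.7,25],"yaw": 0,"fingers": -1},{"delta_pos": [0,0,25],"yaw": 0,"fingers": -1},{"delta_pos": [0,0,25],"yaw": 0,"fingers": -1},{"delta_pos": [0,0,25],"yaw": 0,"fingers": -1},{"delta_pos": [0,0,20],"yaw": 0,"fingers": -1},{"delta_pos": [0,0,15],"yaw": 0,"fingers": -1},{"delta_pos": [0,0,10],"yaw": 0,"fingers": -1},{"delta_pos": [0,0,0],"yaw": 0,"fingers": -1},{"delta_pos": [0,0,0],"yaw": 0,"fingers": 1},{"delta_pos": [0,0,0],"yaw": 0,"fingers": 1},{"delta_pos": [0,0,0],"yaw": 0,"fingers": 1},{"delta_pos": [0,0,0],"yaw": 0,"fingers": 1},{"delta_pos": [0,0,0],"yaw": 0,"fingers": 1},{"delta_pos": [0,0,0],"yaw": 0,"fingers": 1},{"delta_pos": [0,0,0],"yaw": 0,"fingers": 1},{"delta_pos": [0,0,0],"yaw": 0,"fingers": 1},{"delta_pos": [0,0,0],"yaw": 0,"fingers": 1},{"delta_pos": [0,0,0],"yaw": 0,"fingers": 1}], "squeeze": 50}}

```text
t: 4.62
ee_pos: [0.5989, -0.1225, 0.0808]
tcp_rot: [1.79, 2.581, 0.001]
contact_force: [0.9, 0.8, 5.8]
finger_gap: 0.0129
grasp_force: 53.9
```

Emit:
{"fn": "servo_tool", "kwargs": {"rows": [{"delta_pos": [0,0,-10],"yaw": 0,"fingers": 1},{"delta_pos": [0,0,-20],"yaw": -4.3,"fingers": 1},{"delta_pos": [0,0,-25],"yaw": -7,"fingers": 1},{"delta_pos": [0,0,-25],"yaw": -7,"fingers": 1},{"delta_pos": [0,0,-20],"yaw": -7,"fingers": 1},{"delta_pos": [0,0,-10],"yaw": -7,"fingers": 1},{"delta_pos": [0,0,0],"yaw": -7,"fingers": 1},{"delta_pos": [0,0,0],"yaw": -7,"fingers": 1},{"delta_pos": [0,0,0],"yaw": -7,"fingers": 1},{"delta_pos": [0,0,0],"yaw": -7,"fingers": 1},{"delta_pos": [0,0,0],"yaw": -7,"fingers": 1},{"delta_pos": [0,0,0],"yaw": -7,"fingers": 1},{"delta_pos": [2,15,0],"yaw": 0,"fingers": 1},{"delta_pos": [2,30,0],"yaw": 0,"fingers": 1},{"delta_pos": [2,35,0],"yaw": 0,"fingers": 1},{"delta_pos": [2,35,0],"yaw": 0,"fingers": 1},{"delta_pos": [2,35,0],"yaw": 0,"fingers": 1},{"delta_pos": [2,35,0],"yaw": 0,"fingers": 1},{"delta_pos": [2,35,0],"yaw": 0,"fingers": 1},{"delta_pos": [2,35,0],"yaw": 0,"fingers": 1}]}}

```text
t: 6.28
ee_pos: [0.5593, 0.1324, 0.1902]
tcp_rot: [0.128, -3.137, 0.0]
contact_force: [0.0, 0.3, -2.4]
finger_gap: 0.0135
grasp_force: 52.8
```

Emit:
{"fn": "servo_tool", "kwargs": {"rows": [{"delta_pos": [2,35,0],"yaw": 0,"fingers": 1},{"delta_pos": [2,35,0],"yaw": 0,"fingers": 1},{"delta_pos": [2,35,0],"yaw": 0,"fingers": 1},{"delta_pos": [2,20,0],"yaw": 0,"fingers": 1},{"delta_pos": [0,10,0],"yaw": 0,"fingers": 1},{"delta_pos": [0,0,0],"yaw": 0,"fingers": 1},{"delta_pos": [0,0,0],"yaw": 0,"fingers": 1}]}}

```text
t: 6.87
ee_pos: [0.5413, 0.2629, 0.19]
tcp_rot: [0.13, -3.138, 0.003]
contact_force: [0.9, 0.0, -2.0]
finger_gap: 0.013
grasp_force: 52.8
```

```bash
python3 - <<'E'
from h import *
go(.542,.2675,.0695,184.8)
f=grab('wrist');cv2.imwrite('pics/w2.png',f['image'])
P=f['P'];Z=P[...,2]
m=(abs(P[...,0]-.542)<.1)&(abs(P[...,1]-.2675)<.08)
for a,b in((.004,.018),(.09,.16)):
    p=P[m&(Z>a)&(Z<b)]
    if len(p)>20:print(len(p),cv2.minAreaRect((p[:,:2]*1000).astype(np.float32)),np.median(p,0))
f=grab('top');P=f['P'];Z=P[...,2]
m=(abs(P[...,0]-.56)<.1)&(abs(P[...,1]-.26)<.12)
for a,b in((.135,.16),):
    p=P[m&(Z>a)&(Z<b)]
    if len(p)>20:print('top',len(p),cv2.minAreaRect((p[:,:2]*1000).astype(np.float32)),np.median(p,0))
E
```

```text
t 6.9 psi -175.2 yaw -0.0 d [ -1.    4.5 120.5] q1,q7 [-0.45  1.1 ] pos [0.5413 0.2629 0.19  ] F [ 0.9  0.  -2. ] gap 0.013 52.8
4960 ((531.7916259765625, 267.4331359863281), (160.05189514160156, 179.2570037841797), 89.87816619873047) [0.48470058 0.26512149 0.00873782]
1154 ((487.5865783691406, 259.0926208496094), (0.5501901507377625, 65.09891510009766), 4.762241840362549) [0.48754999 0.25914576 0.14670853]
top 81 ((540.09130859375, 228.30474853515625), (24.01177215576172, 111.4425048828125), 82.06853485107422) [0.51452267 0.22729908 0.14637951]
```

View pics/w2.png

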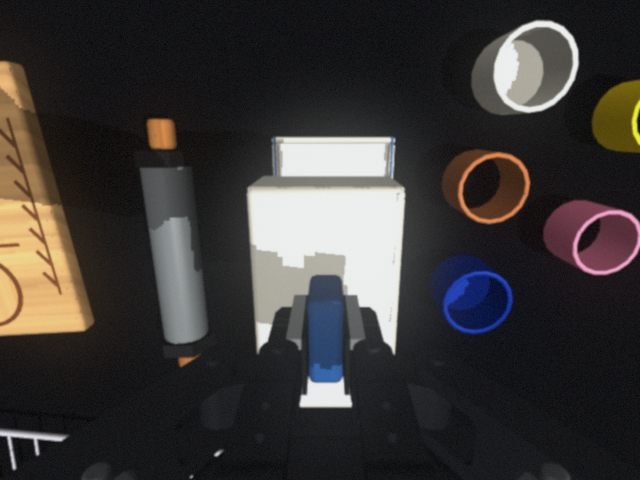

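The wrist view shows the lid held by its blue knob at (325,330). The dish's front end is visible at rows 137–180, columns 272–396. I'll measure that exposed part of the dish in the same frame.

```bash
python3 - <<'E'
from h import *
f=grab('wrist');P=f['P']
v,u=np.mgrid[:480,:640]
Z=P[...,2]; p=P[(u>262)&(u<405)&(v>130)&(v<178)&(Z>.005)&(Z<.03)]
r=cv2.minAreaRect((p[:,:2]*1000).astype(np.float32));print(len(p),r,np.percentile(p[:,2],[5,50,95]))
c,s=np.cos(np.radians(4.8)),np.sin(np.radians(4.8))
a=p[:,0]*c+p[:,1]*s;b=-p[:,0]*s+p[:,1]*c
print('front edge',np.percentile(a,[0,.5,1]),'sides',np.percentile(b,[0,.5,99.5,100]))
q=p[p[:,2]>.0105];b=-q[:,0]*s+q[:,1]*c;print(np.percentile(b,[0,1,99,100]))
A=np.percentile(a,.3)+.075;B=(np.percentile(b,.5)+np.percentile(b,99.5))/2
print('centre',A*c-B*s,A*s+B*c)
E
```

```text
4847 ((486.2930603027344, 264.9317626953125), (32.71243667602539, 100.11199188232422), 4.647259712219238) [0.00734183 0.00881823 0.01407733]
front edge [0.49029016 0.49035004 0.49041411] sides [0.17322583 0.17415224 0.27253075 0.27332667]
[0.17334869 0.17384041 0.27286468 0.27332667]
centre 0.5446561055847635 0.26987526000820794
```

Emit:
{"fn": "servo_tool", "kwargs": {"rows": [{"delta_pos": [-2.2,5.3,10],"yaw": 0,"fingers": 1},{"delta_pos": [0,0,20],"yaw": 0,"fingers": 1},{"delta_pos": [0,0,25],"yaw": 0,"fingers": 1},{"delta_pos": [0,0,25],"yaw": 0,"fingers": 1},{"delta_pos": [0,0,15],"yaw": 0,"fingers": 1},{"delta_pos": [0,0,10],"yaw": 0,"fingers": 1},{"delta_pos": [0,0,6],"yaw": 0,"fingers": 1},{"delta_pos": [0,0,4],"yaw": 0,"fingers": 1},{"delta_pos": [0,0,2],"yaw": 0,"fingers": 1},{"delta_pos": [0,0,2],"yaw": 0,"fingers": 1},{"delta_pos": [0,0,1.5],"yaw": 0,"fingers": 1},{"delta_pos": [0,0,0],"yaw": 0,"fingers": 1},{"delta_pos": [0,0,0],"yaw": 0,"fingers": 1}]}}

```text
t: 8.1
ee_pos: [0.5436, 0.2698, 0.0703]
tcp_rot: [-0.132, 3.138, 0.001]
contact_force: [0.3, -0.3, -2.0]
finger_gap: 0.0133
grasp_force: 52.8
```

Emit:
{"fn": "servo_tool", "kwargs": {"rows": [{"delta_pos": [0,-0.7,0.8],"yaw": 0,"fingers": 1},{"delta_pos": [0,0,0.7],"yaw": 0,"fingers": 1},{"delta_pos": [0,0,0.5],"yaw": 0,"fingers": 1},{"delta_pos": [0,0,0],"yaw": 0,"fingers": 1},{"delta_pos": [0,0,0],"yaw": 0,"fingers": 1}]}}

```text
t: 8.52
ee_pos: [0.5437, 0.2691, 0.0688]
tcp_rot: [-0.132, 3.138, 0.0]
contact_force: [-2.1, -0.6, 5.9]
finger_gap: 0.0128
grasp_force: 53.8
```

Contact with the floor (+6 N). Release and back up.

Emit:
{"fn": "servo_tool", "kwargs": {"rows": [{"delta_pos": [0,0,0],"yaw": 0,"fingers": -0.5},{"delta_pos": [0,0,0],"yaw": 0,"fingers": -0.5},{"delta_pos": [0,0,0],"yaw": 0,"fingers": -0.5},{"delta_pos": [0,0,0],"yaw": 0,"fingers": -0.5},{"delta_pos": [0,0,-15],"yaw": 0,"fingers": -1},{"delta_pos": [0,0,-30],"yaw": 0,"fingers": -1},{"delta_pos": [0,0,-35],"yaw": 0,"fingers": -1},{"delta_pos": [0,0,-35],"yaw": 0,"fingers": -1},{"delta_pos": [0,0,-35],"yaw": 0,"fingers": -1},{"delta_pos": [0,-25,-25],"yaw": 0,"fingers": -1},{"delta_pos": [0,-35,0],"yaw": 0,"fingers": -1},{"delta_pos": [0,-35,0],"yaw": 0,"fingers": -1},{"delta_pos": [0,-30,0],"yaw": 0,"fingers": -1},{"delta_pos": [0,0,0],"yaw": 0,"fingers": -1},{"delta_pos": [0,0,0],"yaw": 0,"fingers": -1}]}}

```text
t: 9.77
ee_pos: [0.5543, 0.1418, 0.2429]
tcp_rot: [-0.125, 3.139, -0.001]
contact_force: [-0.6, 0.4, 0.7]
finger_gap: 0.0855
grasp_force: 0.0
```

```bash
python3 - <<'E'
from h import *
go(.574,.137,.02,185)
def seg(P,box,a,b,name):
    p=P[(P[...,0]>box[0])&(P[...,0]<box[1])&(P[...,1]>box[2])&(P[...,1]<box[3])&(P[...,2]>a)&(P[...,2]<b)]
    if len(p)>20:r=cv2.minAreaRect((p[:,:2]*1000).astype(np.float32));print(name,len(p),np.round(r[0],1),np.round(r[1],1),round(r[2],1),np.median(p[:,2]).round(4))
f=grab('wrist');cv2.imwrite('pics/w3.png',f['image'])
t=grab('top')
for n,g in(('w',f),('t',t)):
    P=g['P'];seg(P,(.44,.7,.09,.19),.008,.06,n+'pin');seg(P,(.44,.7,.09,.19),.032,.06,n+'pinhi');seg(P,(.44,.65,.19,.34),.04,.056,n+'lidtop');seg(P,(.44,.65,.19,.34),.009,.02,n+'dish')
E
```

```text
t 9.8 psi -175.4 yaw -0.4 d [-19.2  -6.5 222.9] q1,q7 [-0.25  1.3 ] pos [0.5543 0.1418 0.2429] F [-0.6  0.4  0.7] gap 0.0855 0.0
wpin 8063 [577.2 139. ] [219.9  50. ] 4.5 0.0406
wpinhi 7084 [576.7 139. ] [218.5  42.6] 4.8 0.0413
wlidtop 7780 [544.2 269.8] [109.4  66.3] 4.9 0.0504
wdish 3042 [544.7 269.5] [150.  100.4] 4.6 0.0126
tpin 82 [635.6 123. ] [105.   22.5] 19.2 0.0327
tpinhi 48 [646.4 128.6] [80.8 19. ] 19.1 0.0399
tlidtop 119 [537.4 295. ] [105.5  12.6] 4.9 0.0477
tdish 105 [538.1 312.3] [150.1  14.8] 7.2 0.0115
```

View pics/w3.png

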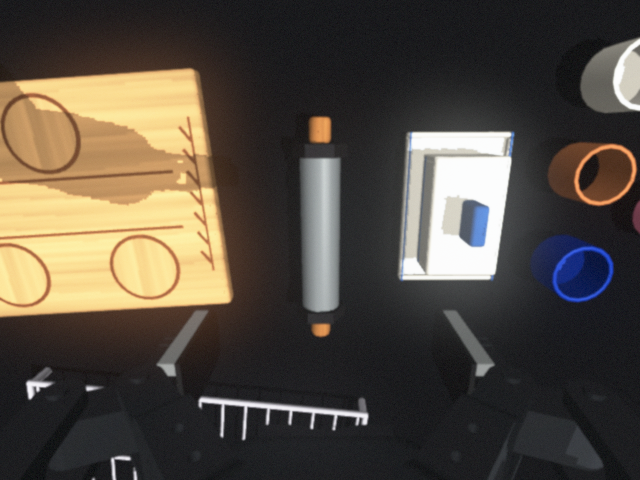

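The wrist view shows the lid squarely in the dish, centred at about (470,215). The lid is at (544.2,269.8) and the dish at (544.7,269.5), both at the same angle. Next, the pin at (320,225).

Emit:
{"fn": "servo_tool", "kwargs": {"rows": [{"delta_pos": [-11,-2.6,20],"yaw": 0,"fingers": -1},{"delta_pos": [-10.9,-2.5,30],"yaw": 0,"fingers": -1},{"delta_pos": [0,0,30],"yaw": 0,"fingers": -1},{"delta_pos": [0,0,30],"yaw": 0,"fingers": -1},{"delta_pos": [0,0,30],"yaw": 0,"fingers": -1},{"delta_pos": [0,0,30],"yaw": 0,"fingers": -1},{"delta_pos": [0,0,25],"yaw": 0,"fingers": -1},{"delta_pos": [0,0,15],"yaw": 0,"fingers": -1},{"delta_pos": [0,0,10],"yaw": 0,"fingers": -1},{"delta_pos": [0,0,5],"yaw": 0,"fingers": -1},{"delta_pos": [0,0,0],"yaw": 0,"fingers": -1},{"delta_pos": [0,0,0],"yaw": 0,"fingers": 1},{"delta_pos": [0,0,0],"yaw": 0,"fingers": 1},{"delta_pos": [0,0,0],"yaw": 0,"fingers": 1},{"delta_pos": [0,0,0],"yaw": 0,"fingers": 1},{"delta_pos": [0,0,0],"yaw": 0,"fingers": 1},{"delta_pos": [0,0,0],"yaw": 0,"fingers": 1},{"delta_pos": [0,0,0],"yaw": 0,"fingers": 1},{"delta_pos": [0,0,0],"yaw": 0,"fingers": 1}], "squeeze": 60}}

```text
t: 11.45
ee_pos: [0.5769, 0.1405, 0.0191]
tcp_rot: [-0.131, 3.137, -0.001]
contact_force: [-0.8, -1.5, 5.3]
finger_gap: 0.0363
grasp_force: 59.4
```

Emit:
{"fn": "servo_tool", "kwargs": {"rows": [{"delta_pos": [0,0,-10],"yaw": 0,"fingers": 1},{"delta_pos": [0,0,-20],"yaw": 0,"fingers": 1},{"delta_pos": [0,0,-25],"yaw": 0,"fingers": 1},{"delta_pos": [0,0,-25],"yaw": 0,"fingers": 1},{"delta_pos": [0,0,-25],"yaw": 6.4,"fingers": 1},{"delta_pos": [0,0,-25],"yaw": 7,"fingers": 1},{"delta_pos": [0,0,-20],"yaw": 7,"fingers": 1},{"delta_pos": [0,0,0],"yaw": 7,"fingers": 1},{"delta_pos": [0,0,0],"yaw": 7,"fingers": 1},{"delta_pos": [0,0,0],"yaw": 7,"fingers": 1},{"delta_pos": [0,0,0],"yaw": 7,"fingers": 1},{"delta_pos": [0,0,0],"yaw": 7,"fingers": 1},{"delta_pos": [0,0,0],"yaw": 7,"fingers": 1},{"delta_pos": [0,0,0],"yaw": 7,"fingers": 1},{"delta_pos": [0,0,0],"yaw": 6,"fingers": 1},{"delta_pos": [0,0,0],"yaw": 6,"fingers": 1},{"delta_pos": [0,0,0],"yaw": 5,"fingers": 1},{"delta_pos": [-15,-3,0],"yaw": 0,"fingers": 1},{"delta_pos": [-25,-5,0],"yaw": 0,"fingers": 1},{"delta_pos": [-30,-5,0],"yaw": 0,"fingers": 1}]}}

```text
t: 13.12
ee_pos: [0.5727, 0.0714, 0.1677]
tcp_rot: [-2.044, -2.383, -0.001]
contact_force: [0.4, -0.5, -4.6]
finger_gap: 0.0365
grasp_force: 60.8
```

Emit:
{"fn": "servo_tool", "kwargs": {"rows": [{"delta_pos": [-30,-6,0],"yaw": 0,"fingers": 1},{"delta_pos": [-30,-6,0],"yaw": 0,"fingers": 1},{"delta_pos": [-30,-6,0],"yaw": 0,"fingers": 1},{"delta_pos": [-30,-5,0],"yaw": 0,"fingers": 1},{"delta_pos": [-30,-5,0],"yaw": 0,"fingers": 1},{"delta_pos": [-20,-3,0],"yaw": 0,"fingers": 1},{"delta_pos": [-10,-2,0],"yaw": 0,"fingers": 1},{"delta_pos": [0,0,0],"yaw": 0,"fingers": 1},{"delta_pos": [0,0,0],"yaw": 0,"fingers": 1},{"delta_pos": [0,0,0],"yaw": 0,"fingers": 1}]}}

```text
t: 13.95
ee_pos: [0.5673, -0.1104, 0.1676]
tcp_rot: [-2.048, -2.38, -0.002]
contact_force: [-0.2, -0.1, -3.9]
finger_gap: 0.0365
grasp_force: 60.8
```

```bash
python3 - <<'E'
from h import *
go(.568,-.117,.037,98.3)
f=grab('wrist');cv2.imwrite('pics/w4.png',f['image'])
np.savez('w4.npz',P=f['P'],im=f['image'],K=f['mtx'],T=f['c2w'])
P=f['P'];Z=P[...,2]
m=(abs(P[...,0]-.568)<.2)&(abs(P[...,1]+.117)<.2)
for a,b in((.008,.03),(.12,.25)):
    p=P[m&(Z>a)&(Z<b)]
    if len(p)>20:print(len(p),cv2.minAreaRect((p[:,:2]*1000).astype(np.float32)),np.median(p,0))
E
```

```text
t 13.9 psi 98.6 yaw 0.3 d [ -6.7  -0.3 130.6] q1,q7 [-0.06  0.57] pos [ 0.5673 -0.1104  0.1676] F [-0.2 -0.1 -3.9] gap 0.0365 60.8
59628 ((570.5872802734375, -115.43728637695312), (230.3623504638672, 299.5060119628906), 8.41110897064209) [ 0.58296053 -0.0584279   0.02061413]
96643 ((559.5267333984375, -82.845703125), (123.42681121826172, 128.9910888671875), 49.206111907958984) [ 0.56050393 -0.09503911  0.20474247]
```

View pics/w4.png

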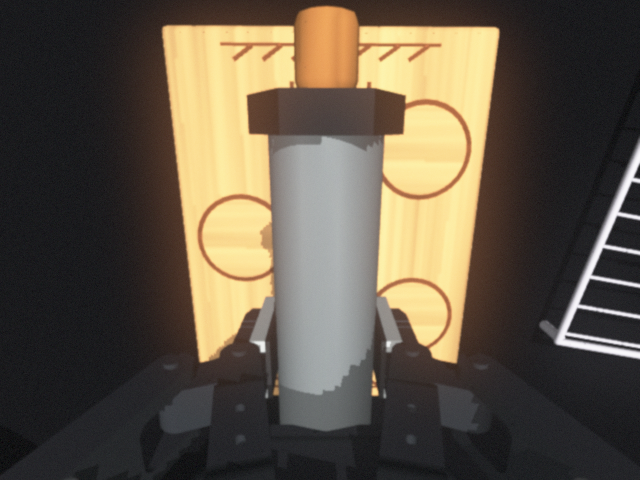

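The wrist view shows the pin held level over the board, with the handle end at (326,45), the collar at (326,112) and the rings at (425,148), (240,237) and (408,313). I'll measure the pin's offset in the hand.

```bash
python3 - <<'E'
from h import *
d=np.load('w4.npz');P=d['P'];v,u=np.mgrid[:480,:640];Z=P[...,2]
a=np.radians(98.35);e=np.array([np.cos(a),np.sin(a)]);n=np.array([np.sin(a),-np.cos(a)])
C=np.array([.5703,-.1156])
for nm,(u0,u1,v0,v1) in dict(handle=(280,370,2,85),collar=(240,415,88,136),barrel=(262,390,140,220)).items():
    p=P[(u>=u0)&(u<u1)&(v>=v0)&(v<v1)&(Z>.13)];q=p[:,:2]-C
    L=q@e;S=q@n
    print(nm,len(p),'along',(np.percentile(L,[.5,50,99.5])*1000).round(1),'across',(np.percentile(S,[.5,99.5])*1000).round(1),'mid',(np.percentile(S,[.5,99.5]).mean()*1000).round(2),'z',np.percentile(Z[(u>=u0)&(u<u1)&(v>=v0)&(v<v1)&(Z>.13)],99).round(4))
E
```

```text
handle 4848 along [ 95.1 105.1 114.9] across [-12.4   7.3] mid -2.55 z 0.1841
collar 7274 along [80.8 86.9 92.7] across [-27.5  22.4] mid -2.56 z 0.1965
barrel 8993 along [55.2 68.3 79.4] across [-20.8  15.7] mid -2.54 z 0.1929
```

Emit:
{"fn": "servo_tool", "kwargs": {"rows": [{"delta_pos": [-5.3,2.5,10],"yaw": 0.2,"fingers": 1},{"delta_pos": [0,0,25],"yaw": 0,"fingers": 1},{"delta_pos": [0,0,25],"yaw": 0,"fingers": 1},{"delta_pos": [0,0,25],"yaw": 0,"fingers": 1},{"delta_pos": [0,0,20],"yaw": 0,"fingers": 1},{"delta_pos": [0,0,10],"yaw": 0,"fingers": 1},{"delta_pos": [0,0,6],"yaw": 0,"fingers": 1},{"delta_pos": [0,0,4],"yaw": 0,"fingers": 1},{"delta_pos": [0,0,3],"yaw": 0,"fingers": 1},{"delta_pos": [0,0,1],"yaw": 0,"fingers": 1},{"delta_pos": [0,0,0],"yaw": 0,"fingers": 1},{"delta_pos": [0,0,0],"yaw": 0,"fingers": 1}]}}

```text
t: 15.0
ee_pos: [0.5712, -0.118, 0.0396]
tcp_rot: [2.056, 2.374, 0.001]
contact_force: [-0.2, 0.7, -3.9]
finger_gap: 0.0363
grasp_force: 60.8
```

Emit:
{"fn": "servo_tool", "kwargs": {"rows": [{"delta_pos": [2.8,0,0],"yaw": -0.1,"fingers": 1},{"delta_pos": [0,0,1],"yaw": 0,"fingers": 1},{"delta_pos": [0,0,1],"yaw": 0,"fingers": 1},{"delta_pos": [0,0,0.7],"yaw": 0,"fingers": 1},{"delta_pos": [0,0,0],"yaw": 0,"fingers": 1},{"delta_pos": [0,0,0],"yaw": 0,"fingers": 1}]}}

```text
t: 15.5
ee_pos: [0.5704, -0.1146, 0.0372]
tcp_rot: [-2.054, -2.377, -0.002]
contact_force: [-1.4, 2.4, 5.9]
finger_gap: 0.0359
grasp_force: 62.0
```

Emit:
{"fn": "servo_tool", "kwargs": {"rows": [{"delta_pos": [0,0,0],"yaw": 0,"fingers": -0.6},{"delta_pos": [0,0,0],"yaw": 0,"fingers": -0.6},{"delta_pos": [0,0,0],"yaw": 0,"fingers": -0.8},{"delta_pos": [0,0,0],"yaw": 0,"fingers": -1},{"delta_pos": [0,0,0],"yaw": 0,"fingers": -1},{"delta_pos": [0,0,-15],"yaw": 0,"fingers": -1},{"delta_pos": [0,0,-30],"yaw": 0,"fingers": -1},{"delta_pos": [0,0,-40],"yaw": 0,"fingers": -1},{"delta_pos": [0,0,-40],"yaw": 0,"fingers": -1},{"delta_pos": [0,0,-40],"yaw": 0,"fingers": -1},{"delta_pos": [0,0,-35],"yaw": 0,"fingers": -1},{"delta_pos": [0,0,-20],"yaw": 0,"fingers": -1},{"delta_pos": [0,0,0],"yaw": 0,"fingers": -1},{"delta_pos": [0,0,0],"yaw": 0,"fingers": -1}]}}

```text
t: 16.67
ee_pos: [0.5707, -0.1152, 0.2572]
tcp_rot: [2.053, 2.375, 0.002]
contact_force: [-0.7, -0.3, -0.7]
finger_gap: 0.0851
grasp_force: 0.0
```

```bash
cat >> h.py <<'E'
def seg(P,box,a,b,name):
    p=P[(P[...,0]>box[0])&(P[...,0]<box[1])&(P[...,1]>box[2])&(P[...,1]<box[3])&(P[...,2]>a)&(P[...,2]<b)]
    if len(p)>20:r=cv2.minAreaRect((p[:,:2]*1000).astype(np.float32));print(name,len(p),np.round(r[0],1),np.round(r[1],1),round(r[2],2),np.median(p[:,2]).round(4))
E
python3 - <<'E'
from h import *
go(.4966,.3855,.25,188)
f=grab('wrist');cv2.imwrite('pics/w5.png',f['image'])
P=f['P'];b=(.4,.74,-.32,.1)
seg(P,b,.012,.03,'board');seg(P,b,.045,.08,'pinhi');seg(P,b,.03,.08,'pin')
E
```

```text
t 16.7 psi 98.3 yaw -89.7 d [  3.7 506.1   7.2] q1,q7 [-0.1   0.53] pos [ 0.5707 -0.1152  0.2572] F [-0.7 -0.3 -0.7] gap 0.0851 0.0
board 57004 [ 570.4 -115.5] [230.8 298.9] 8.36 0.0206
pinhi 8486 [ 570.1 -114. ] [ 48.  219.2] 8.16 0.0589
pin 8692 [ 570. -114.] [ 50.4 219.2] 8.17 0.0587
```

View pics/w5.png

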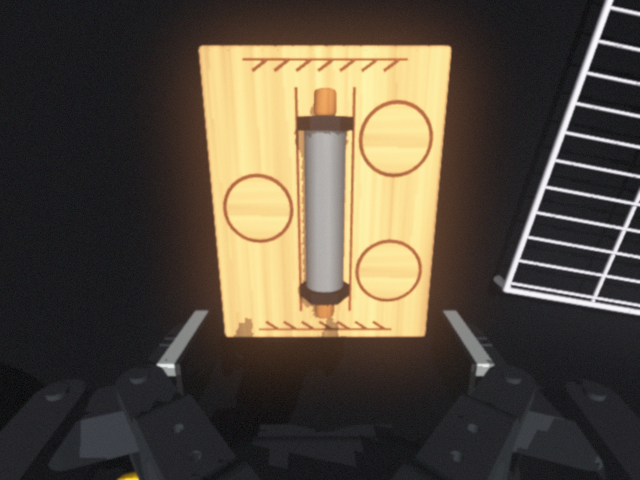

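The wrist view shows the pin between the lines, centred on the board to within 1.5 mm, running from (325,100) to (325,310). The rings at (258,207), (396,138) and (388,270) are clear. On to the cutter.

Emit:
{"fn": "servo_tool", "kwargs": {"rows": [{"delta_pos": [0,0,0],"yaw": -6.9,"fingers": -1},{"delta_pos": [0,0,0],"yaw": -6.9,"fingers": -1},{"delta_pos": [0,0,0],"yaw": -6.9,"fingers": -1},{"delta_pos": [0,0,0],"yaw": -6.9,"fingers": -1},{"delta_pos": [0,0,0],"yaw": -6.9,"fingers": -1},{"delta_pos": [0,0,0],"yaw": -6.9,"fingers": -1},{"delta_pos": [0,0,0],"yaw": -6.9,"fingers": -1},{"delta_pos": [0,0,0],"yaw": -6.9,"fingers": -1},{"delta_pos": [0,0,0],"yaw": -6.9,"fingers": -1},{"delta_pos": [0,0,0],"yaw": -6.9,"fingers": -1},{"delta_pos": [0,0,0],"yaw": -6.9,"fingers": -1},{"delta_pos": [0,0,0],"yaw": -6.9,"fingers": -1},{"delta_pos": [0,0,0],"yaw": -6.9,"fingers": -1},{"delta_pos": [0,15,0],"yaw": 0,"fingers": -1},{"delta_pos": [0,30,0],"yaw": 0,"fingers": -1},{"delta_pos": [0,38,0],"yaw": 0,"fingers": -1},{"delta_pos": [0,38,0],"yaw": 0,"fingers": -1},{"delta_pos": [0,38,0],"yaw": 0,"fingers": -1},{"delta_pos": [0,38,0],"yaw": 0,"fingers": -1},{"delta_pos": [0,38,0],"yaw": 0,"fingers": -1}]}}

```text
t: 18.38
ee_pos: [0.5357, 0.1191, 0.2541]
tcp_rot: [0.219, -3.13, 0.0]
contact_force: [0.0, -0.2, 0.6]
finger_gap: 0.0855
grasp_force: 0.0
```

Emit:
{"fn": "servo_tool", "kwargs": {"rows": [{"delta_pos": [0,38,0],"yaw": 0,"fingers": -1},{"delta_pos": [0,38,0],"yaw": 0,"fingers": -1},{"delta_pos": [0,38,0],"yaw": 0,"fingers": -1},{"delta_pos": [0,38,0],"yaw": 0,"fingers": -1},{"delta_pos": [0,38,0],"yaw": 0,"fingers": -1},{"delta_pos": [0,38,0],"yaw": 0,"fingers": -1},{"delta_pos": [0,30,0],"yaw": 0,"fingers": -1},{"delta_pos": [0,13,0],"yaw": 0,"fingers": -1},{"delta_pos": [0,0,0],"yaw": 0,"fingers": -1},{"delta_pos": [0,0,0],"yaw": 0,"fingers": -1}]}}

```text
t: 19.22
ee_pos: [0.4989, 0.385, 0.2542]
tcp_rot: [0.221, -3.131, 0.004]
contact_force: [1.2, -0.4, -0.9]
finger_gap: 0.0856
grasp_force: 0.0
```

```bash
python3 - <<'E'
from h import *
go(.4972,.3854,.022,188.3)
f=grab('wrist');cv2.imwrite('pics/w6.png',f['image'])
P=f['P']
for n,(x,y) in dict(cop=(.497,.3855),blue=(.591,.3935),white=(.413,.3965)).items():
    b=(x-.042,x+.042,y-.042,y+.042);seg(P,b,.012,.06,n);seg(P,b,.036,.06,n+'rim')
E
```

```text
t 19.2 psi -171.9 yaw -0.2 d [  1.6   0.6 232.2] q1,q7 [-0.66  0.97] pos [0.4989 0.385  0.2542] F [ 1.2 -0.4 -0.9] gap 0.0856 0.0
cop 1221 [496.6 386.8] [53.5 52.5] 9.91 0.0422
coprim 749 [496.7 386.8] [53.4 52.5] 9.91 0.0439
blue 1809 [590.6 394.3] [57.2 57. ] 51.85 0.0356
bluerim 893 [590.7 394.4] [57.1 57. ] 51.85 0.0436
white 1308 [412.4 397.7] [57.1 56.8] 7.86 0.0438
whiterim 997 [412.4 397.7] [57.1 56.8] 7.86 0.0442
```

View pics/w6.png

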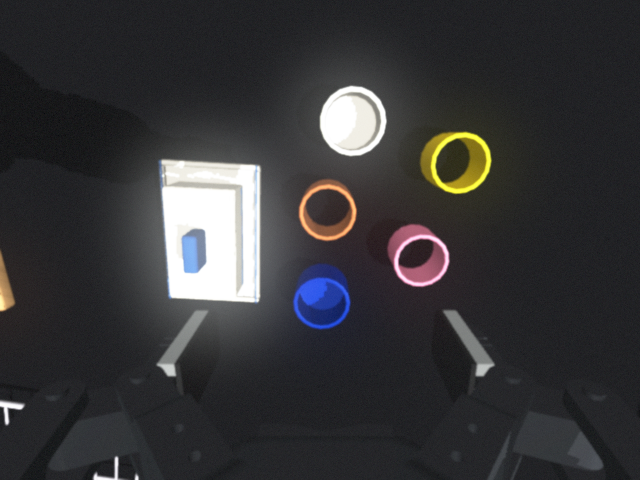

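The wrist view shows copper (328,210), blue (322,297) and white (353,120), with pink and yellow beside them. The copper cutter measures (496.7, 386.8) with a 53 mm rim, which matches.

Emit:
{"fn": "servo_tool", "kwargs": {"rows": [{"delta_pos": [1.9,2.1,20],"yaw": 0,"fingers": -1},{"delta_pos": [0,0,35],"yaw": 0,"fingers": -1},{"delta_pos": [0,0,35],"yaw": 0,"fingers": -1},{"delta_pos": [0,0,35],"yaw": 0,"fingers": -1},{"delta_pos": [0,0,35],"yaw": 0,"fingers": -1},{"delta_pos": [0,0,30],"yaw": 0,"fingers": -1},{"delta_pos": [0,0,25],"yaw": 0,"fingers": -1},{"delta_pos": [0,0,15],"yaw": 0,"fingers": -1},{"delta_pos": [0,0,6],"yaw": 0,"fingers": -1},{"delta_pos": [0,0,0],"yaw": 0,"fingers": -1},{"delta_pos": [0,0,0],"yaw": 0,"fingers": -1}], "squeeze": 30}}

```text
t: 20.18
ee_pos: [0.4984, 0.3866, 0.0207]
tcp_rot: [-0.217, 3.133, -0.001]
contact_force: [-0.8, -1.0, 0.4]
finger_gap: 0.0854
grasp_force: 0.0
```

Emit:
{"fn": "servo_tool", "kwargs": {"rows": [{"delta_pos": [0,0,0],"yaw": 0,"fingers": 1},{"delta_pos": [0,0,0],"yaw": 0,"fingers": 1},{"delta_pos": [0,0,0],"yaw": 0,"fingers": 1},{"delta_pos": [0,0,0],"yaw": 0,"fingers": 1},{"delta_pos": [0,0,0],"yaw": 0,"fingers": 1},{"delta_pos": [0,0,0],"yaw": 0,"fingers": 1},{"delta_pos": [0,0,0],"yaw": 0,"fingers": 1},{"delta_pos": [0,0,0],"yaw": 0,"fingers": 1},{"delta_pos": [0,0,0],"yaw": 0,"fingers": 1}]}}

```text
t: 20.93
ee_pos: [0.4982, 0.3881, 0.0218]
tcp_rot: [-0.22, 3.132, 0.001]
contact_force: [0.0, -1.4, 5.5]
finger_gap: 0.0538
grasp_force: 31.0
```

```bash
python3 - <<'E'
from h import *
B=(.5704,-.1155,8.36)
for x,y in((-68,0),(68,68),(68,-68)):
    w=b2w(B,x,y);print(w);go(w[0],w[1],.15,188.4)
E
```

```text
(np.float64(0.5031225627593602), np.float64(-0.125386679843697))
t 20.9 psi -172.0 yaw -0.4 d [  70.1 -508.7 -128.2] q1,q7 [-0.67  0.93] pos [0.4982 0.3881 0.0218] F [ 0.  -1.4  5.5] gap 0.0538 31.0
(np.float64(0.6277907573969429), np.float64(-0.038335882915663144))
t 20.9 psi -172.0 yaw -0.4 d [ -65.9 -440.8 -128.2] q1,q7 [-0.67  0.93] pos [0.4982 0.3881 0.0218] F [ 0.  -1.4  5.5] gap 0.0538 31.0
(np.float64(0.6475641170843369), np.float64(-0.17289075739694285))
t 20.9 psi -172.0 yaw -0.4 d [ -65.8 -576.8 -128.2] q1,q7 [-0.67  0.93] pos [0.4982 0.3881 0.0218] F [ 0.  -1.4  5.5] gap 0.0538 31.0
```

Emit:
{"fn": "servo_tool", "kwargs": {"rows": [{"delta_pos": [0,0,-10],"yaw": 0,"fingers": 1},{"delta_pos": [0,0,-25],"yaw": 0,"fingers": 1},{"delta_pos": [0,0,-35],"yaw": 0,"fingers": 1},{"delta_pos": [0,0,-35],"yaw": 0,"fingers": 1},{"delta_pos": [0,0,-25],"yaw": 0,"fingers": 1},{"delta_pos": [2,-15,0],"yaw": 0,"fingers": 1},{"delta_pos": [4,-29,0],"yaw": 0,"fingers": 1},{"delta_pos": [5,-36,0],"yaw": 0,"fingers": 1},{"delta_pos": [5,-36,0],"yaw": 0,"fingers": 1},{"delta_pos": [5,-36,0],"yaw": 0,"fingers": 1},{"delta_pos": [5,-36,0],"yaw": 0,"fingers": 1},{"delta_pos": [5,-36,0],"yaw": 0,"fingers": 1},{"delta_pos": [5,-36,0],"yaw": 0,"fingers": 1},{"delta_pos": [5,-36,0],"yaw": 0,"fingers": 1},{"delta_pos": [5,-36,0],"yaw": 0,"fingers": 1},{"delta_pos": [5,-36,0],"yaw": 0,"fingers": 1},{"delta_pos": [5,-36,0],"yaw": 0,"fingers": 1},{"delta_pos": [5,-36,0],"yaw": 0,"fingers": 1},{"delta_pos": [5,-36,0],"yaw": 0,"fingers": 1},{"delta_pos": [4,-33,0],"yaw": 0,"fingers": 1}]}}

```text
t: 22.6
ee_pos: [0.4988, -0.1285, 0.1511]
tcp_rot: [-0.218, 3.133, -0.001]
contact_force: [0.1, 0.3, -0.3]
finger_gap: 0.0536
grasp_force: 31.9
```

Emit:
{"fn": "servo_tool", "kwargs": {"rows": [{"delta_pos": [0,0,20],"yaw": 0,"fingers": 1},{"delta_pos": [0,0,25],"yaw": 0,"fingers": 1},{"delta_pos": [0,0,0],"yaw": 0,"fingers": 1},{"delta_pos": [0,0,0],"yaw": 0,"fingers": 1}]}}

```text
t: 22.93
ee_pos: [0.4983, -0.1257, 0.1051]
tcp_rot: [0.22, -3.132, -0.001]
contact_force: [0.7, -0.2, -0.4]
finger_gap: 0.0535
grasp_force: 32.2
```

```bash
python3 - <<'E'
from h import *
go(.5031,-.1254,.04,188.4)
f=grab('wrist');P=f['P'];Z=P[...,2];o=manip.get_obs()['ee_pos']
b=(o[0]-.05,o[0]+.05,o[1]-.05,o[1]+.05)
print(o)
m=f['image'].astype(int);cop=(m[...,2]>m[...,0]*1.5)&(Z>.085)&(Z<.16)
p=P[cop];p=p[(abs(p[:,:2]-o[:2])<.045).all(1)]
r=cv2.minAreaRect((p[:,:2]*1000).astype(np.float32));print(len(p),r,np.percentile(p[:,2],[1,50,99]))
cv2.imwrite('pics/w7.png',f['image'])
E
```

```text
t 22.9 psi -172.0 yaw -0.4 d [-4.8 -0.4 65.1] q1,q7 [0.28 1.74] pos [ 0.4983 -0.1257  0.1051] F [ 0.7 -0.2 -0.4] gap 0.0535 32.2
[ 0.49929894 -0.12549974  0.10590666]
22080 ((496.94268798828125, -125.37724304199219), (88.97635650634766, 54.70204162597656), 80.79875183105469) [0.08736588 0.12054678 0.15178141]
```

View pics/w7.png

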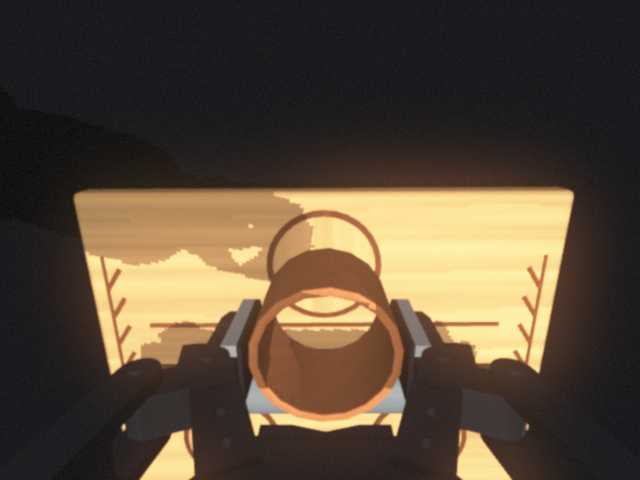

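The wrist view shows the copper cutter held upright, rim at (325,352), with the front ring visible below at (323,262). I'll measure the rim centre against the ring in this same view.

```bash
python3 - <<'E'
from h import *
o1=manip.get_obs()['ee_pos'];f=grab('wrist');P=f['P'];Z=P[...,2];o=manip.get_obs()['ee_pos']
v,u=np.mgrid[:480,:640];m=f['image'].astype(int)
q=(u>235)&(u<415)&(v>240)&(v<430)&(m[...,2]>m[...,0]*1.6)&(Z>.11)&(Z<.14)
z=np.percentile(Z[q],98);s=q&(Z>z-.003);p=P[s]
(c,r)=cv2.minEnclosingCircle((p[:,:2]*1000).astype(np.float32));print(o1,o,'rim',c,r,z,s.sum(),cv2.minAreaRect((p[:,:2]*1000).astype(np.float32)))
# board edges in same frame
seg(P,(.35,.6,-.35,.1),.012,.03,'board')
# ring: dark pixels on the board plane
g=(u>255)&(u<395)&(v>200)&(v<330)&(abs(Z-.0205)<.006);hsv=cv2.cvtColor(f['image'],cv2.COLOR_BGR2HSV)
for lim in (90,120):
    d=g&(m[...,1]<lim)&(m[...,2]>m[...,0]*1.5);p=P[d];print(lim,d.sum())
    if d.sum()>50:print(cv2.fitEllipse((p[:,:2]*1000).astype(np.float32)))
E
```

```text
[ 0.49929894 -0.12549974  0.10590666] [ 0.49985838 -0.12547147  0.10636978] rim (496.4404296875, -125.41539764404297) 29.261585235595703 0.1316432654286039 1568 ((497.14337158203125, -125.15512084960938), (52.471588134765625, 53.177978515625), 51.991886138916016)
board 65657 [ 519.7 -122.8] [128.  299.5] 8.27 0.0204
90 369
((506.9803466796875, -116.99817657470703), (76.10901641845703, 86.50225067138672), 154.52859497070312)
120 1475
((506.8102111816406, -124.57283020019531), (70.26522827148438, 76.66516876220703), 103.8201904296875)
```

Emit:
{"fn": "servo_tool", "kwargs": {"rows": [{"delta_pos": [-5.5,-1,10],"yaw": 0.3,"fingers": 1},{"delta_pos": [0,0,20],"yaw": 0,"fingers": 1},{"delta_pos": [0,0,15],"yaw": 0,"fingers": 1},{"delta_pos": [0,0,10],"yaw": 0,"fingers": 1},{"delta_pos": [0,0,5],"yaw": 0,"fingers": 1},{"delta_pos": [0,0,0],"yaw": 0,"fingers": 1},{"delta_pos": [0,0,0],"yaw": 0,"fingers": 1},{"delta_pos": [0,0,0],"yaw": 0,"fingers": 1}]}}

```text
t: 23.7
ee_pos: [0.5053, -0.1263, 0.0458]
tcp_rot: [-0.212, 3.133, -0.001]
contact_force: [0.1, 0.5, -0.2]
finger_gap: 0.0537
grasp_force: 32.2
```

```bash
cat >> h.py <<'E'
def rim(lo,hi,half=.045,show=True):
    os=[];fs=[]
    o1=manip.get_obs()['ee_pos'];f=grab('wrist');P=f['P'];Z=P[...,2];o=manip.get_obs()['ee_pos']
    v,u=np.mgrid[:480,:640]
    q=(u>225)&(u<425)&(v>200)&(v<440)&(Z>lo)&(Z<hi)&(abs(P[...,0]-o[0])<half)&(abs(P[...,1]-o[1])<half)
    m=f['image'].astype(int); q&=(m.max(-1)>120)
    z=np.percentile(Z[q],97);p=P[q&(abs(Z-z)<.004)];r=cv2.minAreaRect((p[:,:2]*1000).astype(np.float32))
    print('ee',o1.round(4),o.round(4),'rim',np.round(r[0],1),np.round(r[1],1),round(r[2],1),'z',z.round(4));return f
E
python3 - <<'E'
from h import *
rim(.055,.08);rim(.055,.08);go(.5031,-.1254,.0398,188.4)
E
```

```text
ee [ 0.5053 -0.1263  0.0458] [ 0.5054 -0.1263  0.0459] rim [ 498.1 -125.9] [24.  63.1] 20.8 z 0.0745
ee [ 0.5054 -0.1263  0.0459] [ 0.5053 -0.1264  0.0458] rim [ 496.4 -126.4] [22.7 62.5] 22.7 z 0.0743
t 23.8 psi -172.3 yaw -0.7 d [2.  1.3 6. ] q1,q7 [0.25 1.72] pos [ 0.5053 -0.1264  0.0458] F [-0.9 -0.6 -0.1] gap 0.0538 32.2
```

Emit:
{"fn": "servo_tool", "kwargs": {"rows": [{"delta_pos": [0,0.5,3],"yaw": 0,"fingers": 1},{"delta_pos": [0,0,1.5],"yaw": 0,"fingers": 1},{"delta_pos": [0,0,1],"yaw": 0,"fingers": 1},{"delta_pos": [0,0,0.5],"yaw": 0,"fingers": 1},{"delta_pos": [0,0,0],"yaw": 0,"fingers": 1},{"delta_pos": [0,0,0],"yaw": 0,"fingers": 1}]}}

```text
t: 24.3
ee_pos: [0.5046, -0.1257, 0.0397]
tcp_rot: [-0.212, 3.134, -0.0]
contact_force: [-1.2, -0.2, 7.4]
finger_gap: 0.0537
grasp_force: 32.8
```

Contact. Release gently, back up and check.

Emit:
{"fn": "servo_tool", "kwargs": {"rows": [{"delta_pos": [0,0,0],"yaw": 0,"fingers": -0.4},{"delta_pos": [0,0,0],"yaw": 0,"fingers": -0.7},{"delta_pos": [0,0,0],"yaw": 0,"fingers": -1},{"delta_pos": [0,0,0],"yaw": 0,"fingers": -1},{"delta_pos": [0,0,0],"yaw": 0,"fingers": -1},{"delta_pos": [0,0,-10],"yaw": 0,"fingers": -1},{"delta_pos": [0,0,-25],"yaw": 0,"fingers": -1},{"delta_pos": [0,0,-40],"yaw": 0,"fingers": -1},{"delta_pos": [0,0,-40],"yaw": 0,"fingers": -1},{"delta_pos": [0,0,-40],"yaw": 0,"fingers": -1},{"delta_pos": [0,0,-40],"yaw": 0,"fingers": -1},{"delta_pos": [0,0,-10],"yaw": 0,"fingers": -1},{"delta_pos": [0,0,0],"yaw": 0,"fingers": -1}]}}

```text
t: 25.38
ee_pos: [0.5067, -0.1262, 0.2484]
tcp_rot: [-0.211, 3.126, -0.004]
contact_force: [-0.0, -0.8, -0.6]
finger_gap: 0.0854
grasp_force: 0.0
```

```bash
python3 - <<'E'
from h import *
go(.5907,.3944,.2,188.3)
f=grab('wrist');P=f['P']
seg(P,(.455,.54,-.17,-.08),.05,.08,'cutter');seg(P,(.4,.72,-.32,.08),.012,.03,'board');seg(P,(.54,.62,-.25,.02),.045,.08,'pin')
E
```

```text
t 25.4 psi -172.3 yaw -0.6 d [-158.2  503.    48.4] q1,q7 [0.32 1.79] pos [ 0.5067 -0.1262  0.2484] F [-0.  -0.8 -0.6] gap 0.0854 0.0
cutter 985 [ 502.9 -125.2] [53.2 53.1] 85.79 0.0618
board 46234 [ 570.1 -115.2] [229.5 299.7] 8.32 0.0205
pin 7516 [ 571.5 -113.9] [ 47. 218.] 6.22 0.0587
```

Emit:
{"fn": "servo_tool", "kwargs": {"rows": [{"delta_pos": [-5,16,0],"yaw": -0.5,"fingers": -1},{"delta_pos": [-9,29,0],"yaw": 0,"fingers": -1},{"delta_pos": [-12,38,0],"yaw": 0,"fingers": -1},{"delta_pos": [-12,38,0],"yaw": 0,"fingers": -1},{"delta_pos": [-12,38,0],"yaw": 0,"fingers": -1},{"delta_pos": [-12,38,0],"yaw": 0,"fingers": -1},{"delta_pos": [-12,38,0],"yaw": 0,"fingers": -1},{"delta_pos": [-12,38,0],"yaw": 0,"fingers": -1},{"delta_pos": [-12,38,0],"yaw": 0,"fingers": -1},{"delta_pos": [-12,38,0],"yaw": 0,"fingers": -1},{"delta_pos": [-12,38,0],"yaw": 0,"fingers": -1},{"delta_pos": [-12,38,0],"yaw": 0,"fingers": -1},{"delta_pos": [-12,38,0],"yaw": 0,"fingers": -1},{"delta_pos": [-8,28,0],"yaw": 0,"fingers": -1},{"delta_pos": [-4,12,0],"yaw": 0,"fingers": -1},{"delta_pos": [0,0,25],"yaw": 0,"fingers": -1},{"delta_pos": [0,0,35],"yaw": 0,"fingers": -1},{"delta_pos": [0,0,40],"yaw": 0,"fingers": -1},{"delta_pos": [0,0,0],"yaw": 0,"fingers": -1}]}}

```text
t: 27.02
ee_pos: [0.5831, 0.3903, 0.1331]
tcp_rot: [0.226, -3.117, 0.017]
contact_force: [-2.1, -1.4, -1.7]
finger_gap: 0.0855
grasp_force: 0.0
```

```bash
python3 - <<'E'
from h import *
go(.5907,.3944,.0205,188.3)
E
```

```text
t 27.0 psi -171.7 yaw -0.0 d [ -8.1   3.  112.6] q1,q7 [-0.54  0.96] pos [0.5831 0.3903 0.1331] F [-2.1 -1.4 -1.7] gap 0.0855 0.0
```

Emit:
{"fn": "servo_tool", "kwargs": {"rows": [{"delta_pos": [-7,3,10],"yaw": 0,"fingers": -1},{"delta_pos": [0,0,25],"yaw": 0,"fingers": -1},{"delta_pos": [0,0,25],"yaw": 0,"fingers": -1},{"delta_pos": [0,0,25],"yaw": 0,"fingers": -1},{"delta_pos": [0,0,15],"yaw": 0,"fingers": -1},{"delta_pos": [0,0,8],"yaw": 0,"fingers": -1},{"delta_pos": [0,0,4],"yaw": 0,"fingers": -1},{"delta_pos": [0,0,0],"yaw": 0,"fingers": -1},{"delta_pos": [0,0,0],"yaw": 0,"fingers": -1},{"delta_pos": [0,0,0],"yaw": 0,"fingers": 1},{"delta_pos": [0,0,0],"yaw": 0,"fingers": 1},{"delta_pos": [0,0,0],"yaw": 0,"fingers": 1},{"delta_pos": [0,0,0],"yaw": 0,"fingers": 1},{"delta_pos": [0,0,0],"yaw": 0,"fingers": 1},{"delta_pos": [0,0,0],"yaw": 0,"fingers": 1},{"delta_pos": [0,0,0],"yaw": 0,"fingers": 1},{"delta_pos": [0,0,0],"yaw": 0,"fingers": 1}], "squeeze": 35}}

```text
t: 28.43
ee_pos: [0.5966, 0.3987, 0.0336]
tcp_rot: [-0.225, 3.132, 0.001]
contact_force: [-1.0, -0.6, 6.3]
finger_gap: 0.0559
grasp_force: 38.3
```

```bash
python3 - <<'E'
from h import *
w=b2w((.5702,-.1154,8.35),68,68);print(w);go(w[0],w[1],.15,188.3)
E
```

```text
(np.float64(0.6276042242018385), np.float64(-0.038245900667656874))
t 28.4 psi -171.8 yaw -0.1 d [  32.4 -436.9 -116.4] q1,q7 [-0.55  0.95] pos [0.5966 0.3987 0.0336] F [-1.  -0.6  6.3] gap 0.0559 38.3
```

The pose came out off (z 0.034, x +6 mm), so I'll check with a picture before lifting.

```bash
python3 - <<'E'
from h import *
f=rim(.025,.07);o=manip.get_obs();print(o['ee_pos'],o['qd'].round(3),o['contact_force'],R.from_rotvec(o['tcp_rot']).as_matrix()[:,2].round(4))
cv2.imwrite('pics/w8.png',f['image'])
t=grab('top');P=t['P'];seg(P,(.53,.66,.34,.46),.03,.05,'rim')
E
```

```text
ee [0.5966 0.3987 0.0336] [0.5966 0.3987 0.0336] rim [587.1 397.7] [ 4.9 64.7] 8.3 z 0.0629
[0.59656876 0.39874591 0.03358638] [-0.002 -0.001 -0.     0.001 -0.001  0.001 -0.001] [-0.12014983 -1.08296573  6.09222573] [ 1.8e-03  6.0e-04 -1.0e+00]
rim 46 [578.8 371.7] [ 5.9 42.4] 50.18 0.0391
```

View pics/w8.png

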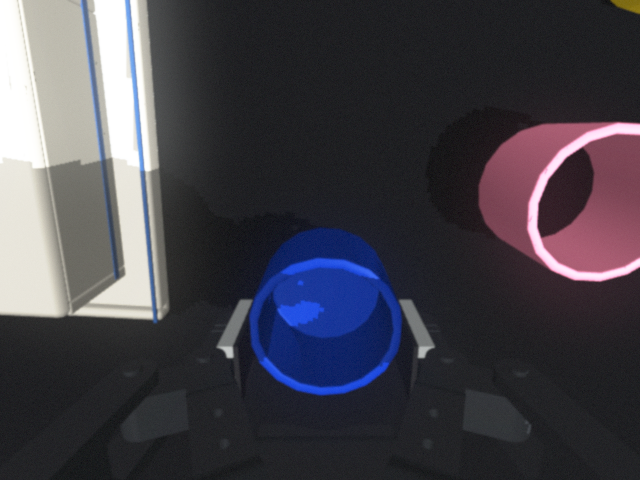

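The wrist view shows the blue ramekin gripped at (325,325), but high and about 6 mm off centre. My earlier reading was taken while the arm was still overshooting. I'll regrip lower and centred.

Emit:
{"fn": "servo_tool", "kwargs": {"rows": [{"delta_pos": [0,0,0],"yaw": 0,"fingers": -1},{"delta_pos": [0,0,0],"yaw": 0,"fingers": -1},{"delta_pos": [0,0,0],"yaw": 0,"fingers": -1},{"delta_pos": [0,0,0],"yaw": 0,"fingers": -1},{"delta_pos": [3,0,3],"yaw": 0,"fingers": -1},{"delta_pos": [3,0,5],"yaw": 0,"fingers": -1},{"delta_pos": [0,0,4],"yaw": 0,"fingers": -1},{"delta_pos": [0,0,0],"yaw": 0,"fingers": -1},{"delta_pos": [0,0,0],"yaw": 0,"fingers": -1},{"delta_pos": [0,0,0],"yaw": 0,"fingers": 1},{"delta_pos": [0,0,0],"yaw": 0,"fingers": 1},{"delta_pos": [0,0,0],"yaw": 0,"fingers": 1},{"delta_pos": [0,0,0],"yaw": 0,"fingers": 1},{"delta_pos": [0,0,0],"yaw": 0,"fingers": 1},{"delta_pos": [0,0,0],"yaw": 0,"fingers": 1},{"delta_pos": [0,0,0],"yaw": 0,"fingers": 1},{"delta_pos": [0,0,0],"yaw": 0,"fingers": 1}]}}

```text
t: 29.95
ee_pos: [0.5901, 0.398, 0.0205]
tcp_rot: [-0.225, 3.133, 0.001]
contact_force: [0.5, 0.3, 3.3]
finger_gap: 0.0561
grasp_force: 38.5
```

```bash
python3 - <<'E'
from h import *
go(.6276,-.0382,.15,188.3)
E
```

```text
t 29.9 psi -171.8 yaw -0.1 d [  25.9 -437.  -129.5] q1,q7 [-0.56  0.94] pos [0.5901 0.398  0.0205] F [0.5 0.3 3.3] gap 0.0561 38.5
```

Emit:
{"fn": "servo_tool", "kwargs": {"rows": [{"delta_pos": [0,0,-10],"yaw": 0,"fingers": 1},{"delta_pos": [0,0,-25],"yaw": 0,"fingers": 1},{"delta_pos": [0,0,-35],"yaw": 0,"fingers": 1},{"delta_pos": [0,0,-35],"yaw": 0,"fingers": 1},{"delta_pos": [0,0,-20],"yaw": 0,"fingers": 1},{"delta_pos": [0,0,-5],"yaw": 0,"fingers": 1},{"delta_pos": [1,-15,0],"yaw": 0,"fingers": 1},{"delta_pos": [2,-30,0],"yaw": 0,"fingers": 1},{"delta_pos": [2,-36,0],"yaw": 0,"fingers": 1},{"delta_pos": [2,-36,0],"yaw": 0,"fingers": 1},{"delta_pos": [2,-36,0],"yaw": 0,"fingers": 1},{"delta_pos": [2,-36,0],"yaw": 0,"fingers": 1},{"delta_pos": [2,-36,0],"yaw": 0,"fingers": 1},{"delta_pos": [2,-36,0],"yaw": 0,"fingers": 1},{"delta_pos": [2,-36,0],"yaw": 0,"fingers": 1},{"delta_pos": [2,-36,0],"yaw": 0,"fingers": 1},{"delta_pos": [2,-36,0],"yaw": 0,"fingers": 1},{"delta_pos": [2,-36,0],"yaw": 0,"fingers": 1},{"delta_pos": [2,-22,0],"yaw": 0,"fingers": 1},{"delta_pos": [1,-10,0],"yaw": 0,"fingers": 1}]}}

```text
t: 31.62
ee_pos: [0.6238, -0.0459, 0.1475]
tcp_rot: [0.214, -3.128, 0.005]
contact_force: [-1.9, -0.8, -1.2]
finger_gap: 0.0559
grasp_force: 38.2
```

Emit:
{"fn": "servo_tool", "kwargs": {"rows": [{"delta_pos": [0,0,12],"yaw": 0,"fingers": 1},{"delta_pos": [0,0,20],"yaw": 0,"fingers": 1},{"delta_pos": [0,0,12],"yaw": 0,"fingers": 1},{"delta_pos": [0,0,0],"yaw": 0,"fingers": 1},{"delta_pos": [0,0,0],"yaw": 0,"fingers": 1},{"delta_pos": [0,0,0],"yaw": 0,"fingers": 1},{"delta_pos": [0,0,0],"yaw": 0,"fingers": 1}]}}

```text
t: 32.2
ee_pos: [0.6271, -0.0376, 0.1068]
tcp_rot: [-0.227, 3.132, 0.0]
contact_force: [-0.1, -0.1, -1.3]
finger_gap: 0.056
grasp_force: 38.2
```

```bash
cat >> h.py <<'E'
def rim2(lo,hi,chan=None):
    """rim centre (mm, world): band of given height, colour test chan(m)"""
    o1=manip.get_obs()['ee_pos'];f=grab('wrist');P=f['P'];Z=P[...,2];m=f['image'].astype(int)
    v,u=np.mgrid[:480,:640]
    q=(u>235)&(u<415)&(v>240)&(v<430)&(Z>lo)&(Z<hi)&chan(m)
    z=np.percentile(Z[q],98);p=P[q&(Z>z-.003)]
    r=cv2.minAreaRect((p[:,:2]*1000).astype(np.float32))
    print('ee',o1.round(4),'rim',np.round(r[0],1),np.round(r[1],1),'z',z.round(4),len(p),'offset',(np.array(r[0])-o1[:2]*1000).round(1));return f
E
python3 - <<'E'
from h import *
go(.6276,-.0382,.0385,188.3)
rim2(.1,.15,lambda m:m[...,0]>m[...,2]*1.6)
E
```

```text
t 32.2 psi -171.7 yaw -0.0 d [-0.4 -0.6 68.3] q1,q7 [0.14 1.54] pos [ 0.6271 -0.0376  0.1068] F [-0.1 -0.1 -1.3] gap 0.056 38.2
ee [ 0.6271 -0.0376  0.1068] rim [627.1 -37.1] [56.2 56.6] z 0.1315 5147 offset [0.  0.6]
```

Emit:
{"fn": "servo_tool", "kwargs": {"rows": [{"delta_pos": [-0.3,-1.2,10],"yaw": 0,"fingers": 1},{"delta_pos": [0,0,15],"yaw": 0,"fingers": 1},{"delta_pos": [0,0,15],"yaw": 0,"fingers": 1},{"delta_pos": [0,0,10],"yaw": 0,"fingers": 1},{"delta_pos": [0,0,7],"yaw": 0,"fingers": 1},{"delta_pos": [0,0,4],"yaw": 0,"fingers": 1},{"delta_pos": [0,0,2],"yaw": 0,"fingers": 1},{"delta_pos": [0,0,0],"yaw": 0,"fingers": 1},{"delta_pos": [0,0,0],"yaw": 0,"fingers": 1},{"delta_pos": [0,0,0],"yaw": 0,"fingers": 1}]}}

```text
t: 33.08
ee_pos: [0.6275, -0.0396, 0.0438]
tcp_rot: [-0.225, 3.132, -0.0]
contact_force: [-0.1, 0.1, -0.6]
finger_gap: 0.0561
grasp_force: 38.2
```

Emit:
{"fn": "servo_tool", "kwargs": {"rows": [{"delta_pos": [0,0.7,2.5],"yaw": 0,"fingers": 1},{"delta_pos": [0,0,1.2],"yaw": 0,"fingers": 1},{"delta_pos": [0,0,1],"yaw": 0,"fingers": 1},{"delta_pos": [0,0,0.7],"yaw": 0,"fingers": 1},{"delta_pos": [0,0,0],"yaw": 0,"fingers": 1},{"delta_pos": [0,0,0],"yaw": 0,"fingers": 1}]}}

```text
t: 33.58
ee_pos: [0.6269, -0.0388, 0.0385]
tcp_rot: [-0.225, 3.133, -0.0]
contact_force: [-2.1, 0.2, 6.4]
finger_gap: 0.0561
grasp_force: 38.8
```

Contact. Release, raise, and check the placing.

Emit:
{"fn": "servo_tool", "kwargs": {"rows": [{"delta_pos": [0,0,0],"yaw": 0,"fingers": -0.4},{"delta_pos": [0,0,0],"yaw": 0,"fingers": -0.7},{"delta_pos": [0,0,0],"yaw": 0,"fingers": -1},{"delta_pos": [0,0,0],"yaw": 0,"fingers": -1},{"delta_pos": [0,0,0],"yaw": 0,"fingers": -1},{"delta_pos": [0,0,-10],"yaw": 0,"fingers": -1},{"delta_pos": [0,0,-25],"yaw": 0,"fingers": -1},{"delta_pos": [0,0,-40],"yaw": 0,"fingers": -1},{"delta_pos": [0,0,-40],"yaw": 0,"fingers": -1},{"delta_pos": [0,0,-40],"yaw": 0,"fingers": -1},{"delta_pos": [0,0,-35],"yaw": 0,"fingers": -1},{"delta_pos": [0,0,-15],"yaw": 0,"fingers": -1},{"delta_pos": [0,0,0],"yaw": 0,"fingers": -1},{"delta_pos": [0,0,0],"yaw": 0,"fingers": -1},{"delta_pos": [0,0,0],"yaw": 0,"fingers": -1}]}}

```text
t: 34.83
ee_pos: [0.626, -0.039, 0.2421]
tcp_rot: [0.225, -3.132, -0.0]
contact_force: [0.6, 1.4, -0.7]
finger_gap: 0.0858
grasp_force: 0.0
```

```bash
python3 - <<'E'
from h import *
go(.4124,.3977,.15,188.3)
f=grab('wrist');P=f['P']
seg(P,(.59,.67,-.08,.003),.054,.08,'blue');seg(P,(.4,.72,-.32,.08),.012,.03,'board');seg(P,(.455,.54,-.17,-.08),.05,.08,'cutter')
E
```

```text
t 34.8 psi -171.8 yaw -0.1 d [148.4 463.   92.1] q1,q7 [0.16 1.58] pos [ 0.626  -0.039   0.2421] F [ 0.6  1.4 -0.7] gap 0.0858 0.0
blue 1062 [627.6 -37.8] [57.1 56.8] 73.96 0.062
board 67789 [ 570.8 -115. ] [230.2 300.2] 8.28 0.0206
cutter 1611 [ 503.2 -124.8] [53.5 53.1] 84.77 0.0617
```

Emit:
{"fn": "servo_tool", "kwargs": {"rows": [{"delta_pos": [5,15,0],"yaw": 0,"fingers": -1},{"delta_pos": [9,28,0],"yaw": 0,"fingers": -1},{"delta_pos": [11,35,0],"yaw": 0,"fingers": -1},{"delta_pos": [11,35,0],"yaw": 0,"fingers": -1},{"delta_pos": [11,35,0],"yaw": 0,"fingers": -1},{"delta_pos": [11,35,0],"yaw": 0,"fingers": -1},{"delta_pos": [11,35,0],"yaw": 0,"fingers": -1},{"delta_pos": [11,35,0],"yaw": 0,"fingers": -1},{"delta_pos": [11,35,0],"yaw": 0,"fingers": -1},{"delta_pos": [11,35,0],"yaw": 0,"fingers": -1},{"delta_pos": [11,35,0],"yaw": 0,"fingers": -1},{"delta_pos": [11,35,0],"yaw": 0,"fingers": -1},{"delta_pos": [11,35,0],"yaw": 0,"fingers": -1},{"delta_pos": [8,23,30],"yaw": 0,"fingers": -1},{"delta_pos": [5,12,40],"yaw": 0,"fingers": -1},{"delta_pos": [0,0,22],"yaw": 0,"fingers": -1},{"delta_pos": [0,0,0],"yaw": 0,"fingers": -1},{"delta_pos": [0,0,0],"yaw": 0,"fingers": -1},{"delta_pos": [0,0,0],"yaw": 0,"fingers": -1},{"delta_pos": [0,0,0],"yaw": 0,"fingers": -1}]}}

```text
t: 36.55
ee_pos: [0.4153, 0.3984, 0.1527]
tcp_rot: [-0.223, 3.131, 0.003]
contact_force: [-0.5, -0.2, 0.1]
finger_gap: 0.0854
grasp_force: 0.0
```

```bash
python3 - <<'E'
from h import *
go(.4124,.3977,.0205,188.3)
f=grab('wrist');seg(f['P'],(.36,.455,.355,.44),.036,.06,'white')
E
```

```text
t 36.5 psi -171.8 yaw -0.1 d [  3.   -0.3 132.2] q1,q7 [-0.66  0.7 ] pos [0.4153 0.3984 0.1527] F [-0.5 -0.2  0.1] gap 0.0854 0.0
white 1793 [412.3 397.5] [57.1 56.8] 3.42 0.0439
```

Emit:
{"fn": "servo_tool", "kwargs": {"rows": [{"delta_pos": [2.5,-0.3,12],"yaw": 0,"fingers": -1},{"delta_pos": [0,0,25],"yaw": 0,"fingers": -1},{"delta_pos": [0,0,30],"yaw": 0,"fingers": -1},{"delta_pos": [0,0,30],"yaw": 0,"fingers": -1},{"delta_pos": [0,0,20],"yaw": 0,"fingers": -1},{"delta_pos": [0,0,10],"yaw": 0,"fingers": -1},{"delta_pos": [0,0,5],"yaw": 0,"fingers": -1},{"delta_pos": [0,0,0],"yaw": 0,"fingers": -1},{"delta_pos": [0,0,0],"yaw": 0,"fingers": -1},{"delta_pos": [0,0,0],"yaw": 0,"fingers": 1},{"delta_pos": [0,0,0],"yaw": 0,"fingers": 1},{"delta_pos": [0,0,0],"yaw": 0,"fingers": 1},{"delta_pos": [0,0,0],"yaw": 0,"fingers": 1},{"delta_pos": [0,0,0],"yaw": 0,"fingers": 1},{"delta_pos": [0,0,0],"yaw": 0,"fingers": 1},{"delta_pos": [0,0,0],"yaw": 0,"fingers": 1},{"delta_pos": [0,0,0],"yaw": 0,"fingers": 1}]}}

```text
t: 38.02
ee_pos: [0.4125, 0.3979, 0.0205]
tcp_rot: [-0.224, 3.132, 0.002]
contact_force: [-0.8, -0.5, 6.7]
finger_gap: 0.0564
grasp_force: 36.7
```

```bash
python3 - <<'E'
from h import *
w=b2w((.5704,-.1153,8.34),68,-68);print(w);go(w[0],w[1],.15,188.3)
E
```

```text
(np.float64(0.6475440792301012), np.float64(-0.17271768925810133))
t 38.0 psi -171.8 yaw -0.1 d [-150.3 -598.5 -129.5] q1,q7 [-0.72  0.63] pos [0.4125 0.3979 0.0205] F [-0.8 -0.5  6.7] gap 0.0564 36.7
```

Emit:
{"fn": "servo_tool", "kwargs": {"rows": [{"delta_pos": [0,0,-10],"yaw": 0,"fingers": 1},{"delta_pos": [0,0,-25],"yaw": 0,"fingers": 1},{"delta_pos": [0,0,-35],"yaw": 0,"fingers": 1},{"delta_pos": [0,0,-35],"yaw": 0,"fingers": 1},{"delta_pos": [0,0,-20],"yaw": 0,"fingers": 1},{"delta_pos": [0,0,-5],"yaw": 0,"fingers": 1},{"delta_pos": [-4,-16,0],"yaw": 0,"fingers": 1},{"delta_pos": [-7,-28,0],"yaw": 0,"fingers": 1},{"delta_pos": [-9,-36,0],"yaw": 0,"fingers": 1},{"delta_pos": [-9,-36,0],"yaw": 0,"fingers": 1},{"delta_pos": [-9,-36,0],"yaw": 0,"fingers": 1},{"delta_pos": [-9,-36,0],"yaw": 0,"fingers": 1},{"delta_pos": [-9,-36,0],"yaw": 0,"fingers": 1},{"delta_pos": [-9,-36,0],"yaw": 0,"fingers": 1},{"delta_pos": [-9,-36,0],"yaw": 0,"fingers": 1},{"delta_pos": [-9,-36,0],"yaw": 0,"fingers": 1},{"delta_pos": [-9,-36,0],"yaw": 0,"fingers": 1},{"delta_pos": [-9,-36,0],"yaw": 0,"fingers": 1},{"delta_pos": [-9,-36,0],"yaw": 0,"fingers": 1}]}}

```text
t: 39.6
ee_pos: [0.5832, -0.0243, 0.1484]
tcp_rot: [0.225, -3.132, -0.0]
contact_force: [1.0, 1.0, -0.7]
finger_gap: 0.0564
grasp_force: 37.9
```

Emit:
{"fn": "servo_tool", "kwargs": {"rows": [{"delta_pos": [-9,-36,0],"yaw": 0,"fingers": 1},{"delta_pos": [-9,-36,0],"yaw": 0,"fingers": 1},{"delta_pos": [-9,-36,0],"yaw": 0,"fingers": 1},{"delta_pos": [-7,-28,0],"yaw": 0,"fingers": 1},{"delta_pos": [-5,-20,0],"yaw": 0,"fingers": 1},{"delta_pos": [-1,-2,12],"yaw": 0,"fingers": 1},{"delta_pos": [0,0,20],"yaw": 0,"fingers": 1},{"delta_pos": [0,0,12],"yaw": 0,"fingers": 1},{"delta_pos": [0,0,0],"yaw": 0,"fingers": 1},{"delta_pos": [0,0,0],"yaw": 0,"fingers": 1},{"delta_pos": [0,0,0],"yaw": 0,"fingers": 1},{"delta_pos": [0,0,0],"yaw": 0,"fingers": 1}]}}

```text
t: 40.6
ee_pos: [0.6466, -0.1724, 0.1061]
tcp_rot: [-0.226, 3.132, -0.0]
contact_force: [-0.2, -0.2, -1.1]
finger_gap: 0.0563
grasp_force: 37.9
```

```bash
python3 - <<'E'
from h import *
go(.6475,-.1727,.0385,188.3)
rim2(.1,.15,lambda m:(m.min(-1)>60)&(m.max(-1)-m.min(-1)<50))
E
```

```text
t 40.6 psi -171.7 yaw -0.0 d [-0.9 -0.4 67.6] q1,q7 [0.39 1.68] pos [ 0.6466 -0.1724  0.1061] F [-0.2 -0.2 -1.1] gap 0.0563 37.9
ee [ 0.6466 -0.1724  0.1061] rim [ 646.3 -171.7] [58.5 58.1] z 0.1306 5615 offset [-0.2  0.7]
```

Emit:
{"fn": "servo_tool", "kwargs": {"rows": [{"delta_pos": [-1.0,-1.0,10],"yaw": 0,"fingers": 1},{"delta_pos": [0,0,15],"yaw": 0,"fingers": 1},{"delta_pos": [0,0,15],"yaw": 0,"fingers": 1},{"delta_pos": [0,0,10],"yaw": 0,"fingers": 1},{"delta_pos": [0,0,7],"yaw": 0,"fingers": 1},{"delta_pos": [0,0,4],"yaw": 0,"fingers": 1},{"delta_pos": [0,0,1.5],"yaw": 0,"fingers": 1},{"delta_pos": [0,0,0],"yaw": 0,"fingers": 1},{"delta_pos": [0,0,0],"yaw": 0,"fingers": 1},{"delta_pos": [0,0,0],"yaw": 0,"fingers": 1}]}}

```text
t: 41.48
ee_pos: [0.6475, -0.1739, 0.0433]
tcp_rot: [-0.225, 3.132, -0.001]
contact_force: [-0.9, -0.5, -1.4]
finger_gap: 0.0564
grasp_force: 37.9
```

Emit:
{"fn": "servo_tool", "kwargs": {"rows": [{"delta_pos": [-0.2,0.5,2.5],"yaw": 0,"fingers": 1},{"delta_pos": [0,0,1.2],"yaw": 0,"fingers": 1},{"delta_pos": [0,0,1],"yaw": 0,"fingers": 1},{"delta_pos": [0,0,0.5],"yaw": 0,"fingers": 1},{"delta_pos": [0,0,0],"yaw": 0,"fingers": 1},{"delta_pos": [0,0,0],"yaw": 0,"fingers": 1}]}}

```text
t: 41.98
ee_pos: [0.6472, -0.1732, 0.0386]
tcp_rot: [-0.225, 3.133, -0.0]
contact_force: [-2.1, 0.7, 6.9]
finger_gap: 0.0564
grasp_force: 38.6
```

Emit:
{"fn": "servo_tool", "kwargs": {"rows": [{"delta_pos": [0,0,0],"yaw": 0,"fingers": -0.4},{"delta_pos": [0,0,0],"yaw": 0,"fingers": -0.7},{"delta_pos": [0,0,0],"yaw": 0,"fingers": -1},{"delta_pos": [0,0,0],"yaw": 0,"fingers": -1},{"delta_pos": [0,0,0],"yaw": 0,"fingers": -1},{"delta_pos": [0,0,-10],"yaw": 0,"fingers": -1},{"delta_pos": [0,0,-25],"yaw": 0,"fingers": -1},{"delta_pos": [0,0,-40],"yaw": 0,"fingers": -1},{"delta_pos": [0,0,-40],"yaw": 0,"fingers": -1},{"delta_pos": [0,0,-40],"yaw": 0,"fingers": -1},{"delta_pos": [0,0,-40],"yaw": 0,"fingers": -1},{"delta_pos": [0,0,-30],"yaw": 0,"fingers": -1},{"delta_pos": [0,0,-10],"yaw": 0,"fingers": -1},{"delta_pos": [0,0,0],"yaw": 0,"fingers": -1},{"delta_pos": [0,0,0],"yaw": 0,"fingers": -1},{"delta_pos": [0,0,0],"yaw": 0,"fingers": -1}]}}

```text
t: 43.32
ee_pos: [0.6458, -0.1732, 0.2703]
tcp_rot: [0.225, -3.13, -0.001]
contact_force: [-0.1, -0.4, -0.2]
finger_gap: 0.0858
grasp_force: 0.0
```

```bash
python3 - <<'E'
from h import *
f=grab('wrist');P=f['P'];print(manip.get_obs()['ee_pos'],manip.get_obs()['t'])
seg(P,(.59,.67,-.08,.003),.054,.08,'blue');seg(P,(.4,.72,-.32,.08),.012,.03,'board');seg(P,(.455,.54,-.17,-.08),.05,.08,'cutter');seg(P,(.605,.69,-.215,-.13),.054,.08,'white');
seg(P,(.53,.603,-.25,.02),.045,.08,'pin')
cv2.imwrite('pics/w9.png',f['image'])
E
```

```text
[ 0.64575177 -0.17320277  0.26998762] 43.3667
blue 1088 [627.9 -38.4] [57.  57.1] 57.41 0.0618
board 56009 [ 569.9 -115.6] [230.  299.8] 8.38 0.0206
cutter 1295 [ 503.  -125.4] [52.9 53.5] 52.84 0.0618
white 903 [ 646.6 -172.5] [56.9 57.3] 3.55 0.0619
pin 9424 [ 568.5 -114.2] [ 68.8 218.3] 0.0 0.0589
```

View pics/w9.png

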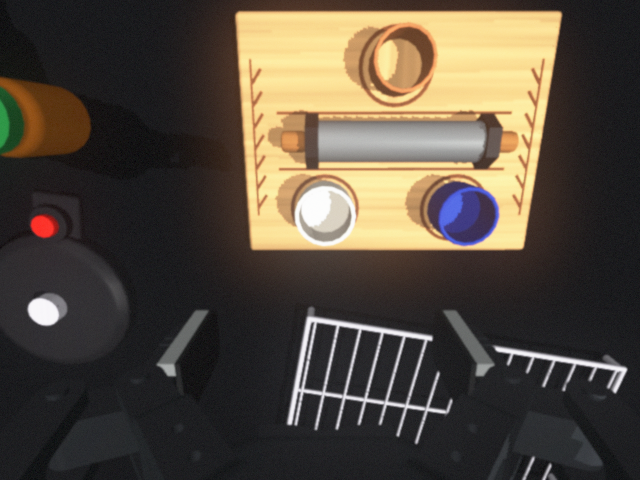

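The wrist view shows the cutter (403,60), pin (400,140), white (325,213) and blue (462,213) all in place. Each is within about 1.5 mm of its mark, and the gripper is clear. Handing in.

```bash
python3 -c "
from rig import manip
print(manip.hand_in())"
```

```text
the job is handed in; nothing more can be done
None
```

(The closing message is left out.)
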